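# Unload the cassette magazine behind its wing-nut gate

## Task

Empty the specimen-cassette magazine: turn its four-wing nut counter-clockwise, in short strokes as the guard shelf over it allows, until the gate is fully up; then press the spring ejector all the way for each of the two or three cassettes inside, and lay them, and any cassette left out on the bench, flat and side by side in the white tray. When all are in the tray, screw the nut fully down again, leaving the ejector at rest and the bottles standing undisturbed.

Things in the scene. Friction and masses are not known exactly. Their poses are not given: they have to be found in the camera images.
- magazine: fixed grey cassette magazine with clear windows and fixed clear lid. Origin: under the chamber's centre, at bench height; z up, +x away from the robot, +y to the ejector tab, -y to the exit. Chamber 60 (x) x 64 mm (y) inside, floor at z = 12 mm, holds a flat stack; housing top z = 78 mm, outer walls at x = +-35, y = +-37 mm (corner posts to x = +-41)
- landing (a point): on top of the landing strip (z = 12 mm) 86 mm from the magazine's origin towards -y: where an ejected cassette's centre comes to lie, bottom cassette of the stack first. The strip is 36 mm wide, narrower than a cassette, so fingers can straddle it. The gate ends 45 mm from the origin; same axes as the magazine
- shelf_edge (a point): middle of the free edge, at the top, of the fixed blue guard shelf (z = 81 mm, underside 76 mm) that projects from the robot-side wall over the rear half of the nut; shelf 112 mm long in y; its edge lies 6 mm behind the nut's axis, so wings can be reached only on the robot's side of it, in strokes of about 90 degrees, wing after wing
- nut_part (a joint): turn of the four-wing nut, rad: 0 = screwed fully down (gate closed), 4.4 = end stop (gate fully up). Grows counter-clockwise seen from above; stiff (0.08 N m, about 2 N at a wing) and stays where it is left. Turning lifts nut and gate together, 2.84 mm per rad. The gate blocks the exit until well up
- nut_mid (a point): on the nut's vertical axis at mid-height of its wings (48 mm up when closed), at x = -95, y = 30 mm in the magazine frame. The red wing lies along its -x axis (closed: away from the magazine, to the robot side); three steel wings at 90 degree steps. Wings reach 49 mm out; each ends in a flat round ear, 26 mm across, 9 mm thick, centred 36 mm out. A flat gate arm lies 18 mm below this point
- ejector (a joint): travel of the spring ejector, m: 0 = at rest, 0.09 = fully pressed, by pushing the tab towards the magazine's -y; the spring takes 2.4 N at first and 6 N at the end and brings it back. Its tongue pushes the bottom cassette right out if the gate is up; when it is back at rest the next cassette drops down
- tab (a point): centre of the pushing face (the face towards +y of the magazine) of the orange ejector tab, moving with it, 66 mm above the bench; tab 40 mm wide in x, 12 mm thick in y, from z = 14 to 86 mm; magazine axes
- tray_in (a point): centre of the inner floor (4 mm above the bench) of the loose white low tray, outside 300 x 130 mm, x axis along the long side; walls 4 mm thick, top 16 mm above the bench; it may get shifted
- cassette_1_mid (a point): centre of the white flat specimen cassette, 56 (its x) x 60 (its y) x 18 mm (z), 45 g, half-way up. Starts stacked in the magazine.
- cassette_2_mid (a point): centre of the blue flat specimen cassette, 56 (its x) x 60 (its y) x 18 mm (z), 45 g, half-way up. Starts stacked in the magazine.
- cassette_3_mid (a point): centre of the green flat specimen cassette, 56 (its x) x 60 (its y) x 18 mm (z), 45 g, half-way up. Starts stacked in the magazine, on top; may be absent.
- cassette_4_mid (a point): centre of the yellow flat specimen cassette, 56 (its x) x 60 (its y) x 18 mm (z), 45 g, half-way up. May be absent; if there, it starts out on the bench.
- dropper_amber_mid (a point): amber dropper bottle, 38 x 84 mm high, standing on the bench, 42 mm above its foot; not to be disturbed; may be absent
- bottle_blue_cap_mid (a point): reagent bottle with blue cap, 58 x 117 mm high, standing on the bench, 58 mm above its foot; not to be disturbed
- wash_bottle_a_mid (a point): white wash bottle, 60 x 99 x 173 mm high, standing on the bench, 80 mm above its foot; not to be disturbed
Not all that is in view belongs to the job. What is shaped like the part that bears cassette_4_mid but brown or purple is not meant.

How it is judged (in metres and radians):
On the way, in this order (a step that is already met when the one before it is completed fails the run):
1. the nut is unscrewed and the gate fully up (nut above 4.1 rad) (value of joint nut_part above 4.1 rad), for 0.2 s.
2. the ejector is pressed all the way (over 80 mm) (value of joint ejector above 0.08 m).
3. every cassette lies flat on the tray floor (x of cassette_1_mid in the frame of tray_in between -0.12 and 0.12 m and y of cassette_1_mid in the frame of tray_in between -0.04 and 0.04 m and z of each of cassette_1_mid, cassette_2_mid, cassette_3_mid, cassette_4_mid in the frame of tray_in below 0.013 m and angle between each of cassette_1_mid, cassette_2_mid, cassette_3_mid, cassette_4_mid's own z axis and vertical below 0.15 rad and x of cassette_2_mid in the frame of tray_in between -0.12 and 0.12 m and y of cassette_2_mid in the frame of tray_in between -0.04 and 0.04 m and x of cassette_3_mid in the frame of tray_in between -0.12 and 0.12 m and y of cassette_3_mid in the frame of tray_in between -0.04 and 0.04 m and x of cassette_4_mid in the frame of tray_in between -0.12 and 0.12 m and y of cassette_4_mid in the frame of tray_in between -0.04 and 0.04 m), for 0.3 s.
4. the nut is screwed down again (below 0.3 rad) (value of joint nut_part below 0.3 rad), for 0.2 s.
At the end, for the whole second after the job is handed in: every cassette present lies at rest flat on the tray floor (its centre within 120 mm along and 40 mm across of the tray's centre, tilt below 0.15 rad, not on another cassette), the nut is below 0.3 rad and the ejector within 10 mm of rest (all of step 3 and value of joint nut_part below 0.3 rad and value of joint ejector below 0.01 m and linear speed of each of cassette_1, cassette_2, cassette_3, cassette_4 below 0.03 m/s); the robot touches nothing.
It fails at once if the dropper amber is shifted by over 40 mm or tipped (distance of dropper_amber_mid from where it was at the start of the episode above 0.04 m or angle between dropper_amber_mid's own z axis and vertical above 0.5 rad).
It fails at once if the bottle blue cap is shifted by over 40 mm or tipped (distance of bottle_blue_cap_mid from where it was at the start of the episode above 0.04 m or angle between bottle_blue_cap_mid's own z axis and vertical above 0.5 rad).
It fails at once if the wash bottle a is shifted by over 40 mm or tipped (distance of wash_bottle_a_mid from where it was at the start of the episode above 0.04 m or angle between wash_bottle_a_mid's own z axis and vertical above 0.5 rad).
Of cassette_3, cassette_4, dropper_amber only 1 to 2 are there at a start; the rules pass over those that are not, and their reading is None.
At some moment in a run one of tray may be knocked a few centimetres aside while the robot is not near it.
Once in a run the grip may slacken for a moment while it holds something.
It also fails if it takes over 210 s, if anything falls off the work surface, if the arm or the gripper's body presses on something with over 40 N, if the wrist force passes 120 N, or if a joint passes its speed limit or range.

## Robot

A 6-joint arm with a two-finger parallel gripper is mounted at the origin on a cart in front of the work surface, level with it; the furniture and walls round the work are solid. World frame = base frame: x ahead of the robot, y to its left, z up, the work surface at z = 0. Lengths are in mm, angles in rad, forces in N, time in s.
With the tool pointing down it reaches from about 400 to 925 mm from the base axis. Payload 12.5 kg.
Tool frame: the origin (TCP) lies at the centre of the arm's flange, where the gripper is bolted on; the fingertips stand 190 mm ahead of it and the grasp point (between the pads) lies env.grip_point_offset ahead of it (env.grip_point_offset is the distance from the TCP to the grasp point, in mm); z points along the fingers, x is the direction in which the jaws open and shut, and the axes are right-handed (so a half turn about z gives the same grasp; the last joint's range is limited). The gripper opens to 95 mm and grips with 3 to 60 N. Pads are 20 mm wide; open, the fingers measure 119 mm over their backs; the gripper's body (75 mm by 180 mm) begins 59 mm behind the grasp point.
Start: joints at [-1.308, 0.491, 1.559, -0, 1.092, -0.106], TCP at [225.329, -582.968, 404.761] pointing down, gripper open.
Joint ranges: [-3.1, 3.1], [-0.84, 2.19], [0.05, 2.79], [-1.13, 4.28], [0.06, 2.93], [-2.69, 2.69]. Speed limits (rad/s): [2.22, 2.22, 2.79, 3.14, 3.14, 3.14].

## Interface

Orientations are given as [roll, pitch, yaw] about the fixed x, y, z axes, in that order (R = Rz(yaw) Ry(pitch) Rx(roll)).
In Python, from cell import state, read_camera, camera_model, job_done, env gives the robot as it stands.
- The arm moves only by the tool arm_command, never from a script. Its argument "steps" is a list of rows, each a list of 6 numbers: the shift along the tool's x, y, z in cm, then the turn, a rotation vector about the tool's x, y, z in degrees. In form: [[dx, dy, dz, rx, ry, rz], ...]. A call has 1 to 12 rows; each row is the pose to reach, as a shift and turn from the pose commanded when the call began, along the tool's axes at that moment; what a row does not reach only later rows make up. A row lasts 1/12 s, in which the tool goes at most 41.7 mm and 7.16 degrees, less where a joint would pass 70% of its speed; a pose out of reach is approached as far as the arm can. A call with a gripper value outside its range is refused whole. "jaw" is the finger opening in cm, from 0 to 9.51, set as the call begins (left out, the last holds). The fingers move at their own pace and stop on an object; the grip force is fixed at half the most. Time passes only in rows, so rows that repeat a pose let the fingers close. It gives the time, the measured TCP pose, the force and the opening at its end, in the units of the state.
- state(): the state, without advancing time (a new reading comes with each control period).
- read_camera(name): name is "side" or "top" or "wrist"; returns the picture (420x560x3 uint8, red, green, blue); there is no depth.
- camera_model(name): a dict with "K" (3x3 intrinsics, pixels), "xyz" and "rotation" of the camera in the world. Camera axes: x right, y up, looking along -z (the intrinsics and any distortion apply to the point x, -y, -z); pixel columns grow to the right and rows downward; lengths in mm; the calibration is good to about 2 mm. A picture is of the moment at which its call begins: read the wrist's pose just before it. camera_model takes no time and is no camera call; for the wrist camera it gives the pose at the moment of the call.
- job_done(): hands the job in, once; it reports no verdict.
The state is a dict: "t": time; "joints": joint angles; "qvel": joint speeds; "tau": joint torques, N m; "eef_pos": TCP position; "tcp_rot": TCP orientation; "ft_force": force on the tool from outside, world axes, zero at the start; "moment": the same for the moment, N m; "opening": opening from 0.0 (shut) to 1.0 (fully open).
Only numpy, scipy, OpenCV 4.12 (cv2) and the standard library are available. Lean on these libraries where they do the work, as an engineer would, in place of code of your own. Each camera call takes 0.05 s, during which the arm holds its last target. There are 200 camera calls.

## Working session

There is one attempt and no reset: what is moved stays moved. The work goes in short steps, Python scripts to look and compute and a tool call to move; the robot and the scene stay as the last step left them, time stands still between calls to the robot, and variables do not carry over. Pictures are saved under pics/ and viewed, about 12 in all and at most 16, crops included, and the job is handed in when it is done.

Besides the shell and the picture viewer there is one more tool, called after "Emit:" by a JSON object that holds its "api" and its "payload". arm_command: Moves the arm, as the interface text tells. Its arguments: {"type":"object","properties":{"steps":{"type":"array"},"jaw":{"type":"number"}},"required":["steps"]}

```bash
ls; mkdir -p pics; python3 - <<'E'
from cell import *
import cv2,numpy as np
np.set_printoptions(precision=3,suppress=True)
print(state(), env.grip_point_offset)
for n in ("side","top","wrist"):
    m=camera_model(n); print(n,m)
    cv2.imwrite(f"pics/{n}0.png",read_camera(n)[:,:,::-1])
E
```

```text
pics
{'t': 0.0, 'joints': array([-1.308,  0.492,  1.559, -0.   ,  1.092, -0.106]), 'qvel': array([ 0.   , -0.   ,  0.001, -0.   ,  0.   , -0.001]), 'tau': array([ -0.001, -61.265, -25.818,   0.069,   0.048,  -0.   ]), 'eef_pos': array([ 225.321, -582.915,  404.164]), 'tcp_rot': array([-3.141,  0.001, -1.202]), 'ft_force': array([ 0.256, -0.397,  0.337]), 'moment': array([ 0.03 ,  0.059, -0.019]), 'opening': 0.9994917348297081} 171.3
side {'K': array([[424.05 ,   0.   , 280.151],
       [  0.   , 424.05 , 212.012],
       [  0.   ,   0.   ,   1.   ]]), 'xyz': array([ 609.866, 1073.089,  748.02 ]), 'rotation': array([ 0.976, -0.011,  3.097])}
top {'K': array([[461.807,   0.   , 277.207],
       [  0.   , 461.807, 209.226],
       [  0.   ,   0.   ,   1.   ]]), 'xyz': array([ 355.444,   63.373, 1178.561]), 'rotation': array([ 0.196,  0.027, -1.591])}
wrist {'K': array([[293.98 ,   0.   , 280.448],
       [  0.   , 293.98 , 210.888],
       [  0.   ,   0.   ,   1.   ]]), 'xyz': array([ 296.647, -555.074,  385.512]), 'rotation': array([-0.273,  0.001, -1.202])}
```

View pics/top0.png

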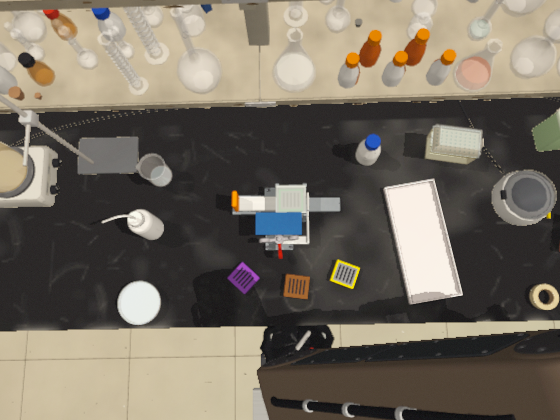

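View pics/side0.png

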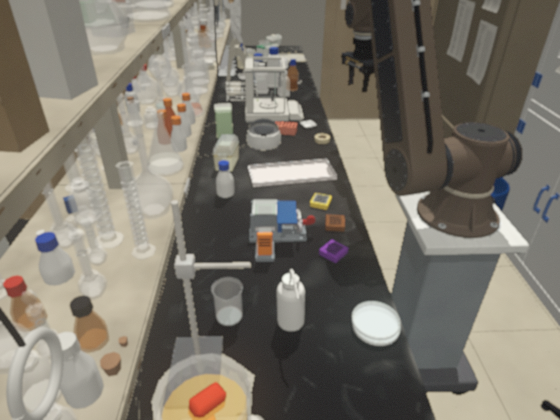

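Top view: magazine near (290,203) with blue shelf (278,223), red wing (280,252), orange tab (235,200), landing strip (325,204) and tray (422,242). The wash bottle is at (147,225) and the blue-cap bottle at (370,150). There are three cassette-shaped parts on the bench: purple (243,278), brown (297,287) and yellow (345,274). Yellow is the one meant, since brown and purple are excluded. Next I'll measure, and confirm in an enlarged crop.

```bash
cat > h.py <<'E'
from cell import *
import cv2,numpy as np
from scipy.spatial.transform import Rotation as R
np.set_printoptions(precision=2,suppress=True)
def cam(n): 
    m=camera_model(n); return m["K"],np.array(m["xyz"]),R.from_euler("xyz",m["rotation"]).as_matrix()
def ray(c,p):
    K,o,M=c; d=np.array([(p[0]-K[0,2])/K[0,0],-(p[1]-K[1,2])/K[1,1],-1]); return o,M@d
def onz(c,p,z):
    o,d=ray(c,p); return (o+d*(z-o[2])/d[2])
def proj(c,P):
    K,o,M=c; q=M.T@(np.array(P,float)-o); return np.array([K[0,0]*q[0]/-q[2]+K[0,2],K[1,1]*-q[1]/-q[2]+K[1,2]])
def tri(a,b):
    (o1,d1),(o2,d2)=a,b; s=np.linalg.lstsq(np.c_[d1,-d2],o2-o1,rcond=None)[0]
    p,q=o1+s[0]*d1,o2+s[1]*d2; return (p+q)/2,np.linalg.norm(p-q)
def blobs(img,h0,h1,smin=110,vmin=60,amin=30,box=None):
    hsv=cv2.cvtColor(img,cv2.COLOR_RGB2HSV); m=cv2.inRange(hsv,(h0,smin,vmin),(h1,255,255))
    if box: k=np.zeros_like(m); x0,y0,x1,y1=box; k[y0:y1,x0:x1]=255; m&=k
    return [c for c in cv2.findContours(m,cv2.RETR_EXTERNAL,cv2.CHAIN_APPROX_NONE)[0] if cv2.contourArea(c)>amin]
def show(cs):
    for c in cs:
        r=cv2.minAreaRect(c); print(cv2.contourArea(c),np.array(r[0]),np.array(r[1]),round(r[2],1),cv2.boxPoints(r).tolist())
E
python3 - <<'E'
from h import *
im=cv2.imread("pics/top0.png")[:,:,::-1].copy(); c=cam("top")
for nm,h0,h1,b,z in (("tab",5,18,(220,170,250,230),86),("blue",95,125,(240,190,320,250),81),("red",0,6,(260,235,300,265),48),("yellow",22,35,(320,250,370,300),18)):
    for k in blobs(im,h0,h1,box=b):
        r=cv2.minAreaRect(k); print(nm,cv2.contourArea(k),np.array(r[0]),np.array(r[1]),r[2]); print(np.array([onz(c,p,z)[:2] for p in list(cv2.boxPoints(r))+[r[0]]]))
g=cv2.cvtColor(im,cv2.COLOR_RGB2HSV); m=cv2.inRange(g,(0,0,140),(180,60,255)); k=np.zeros_like(m); k[165:315,378:470]=255; m&=k
k=max(cv2.findContours(m,cv2.RETR_EXTERNAL,cv2.CHAIN_APPROX_NONE)[0],key=cv2.contourArea); r=cv2.minAreaRect(k); print("tray",r); print(np.array([onz(c,p,16)[:2] for p in list(cv2.boxPoints(r))+[r[0]]]))
a=cv2.resize(im[170:310,210:390],None,fx=4.4,fy=4.2,interpolation=cv2.INTER_CUBIC); cv2.imwrite("pics/c1.png",a[:,:,::-1])
E
```

```text
tab 127.5 [234.5 200.5] [21.  7.] 90.0
[[623.67 199.71]
 [623.21 182.59]
 [571.02 182.8 ]
 [571.46 199.76]
 [597.22 191.21]]
blue 981.5 [278. 223.] [22. 46.] 90.0
[[568.48 142.05]
 [565.61  30.69]
 [511.98  32.33]
 [514.68 142.65]
 [540.06  86.86]]
red 45.0 [279.44 251.08] [14.42  4.81] 81.8698959350586
[[492.69  93.49]
 [494.09  81.75]
 [458.91  77.54]
 [457.51  89.21]
 [475.75  85.49]]
yellow 578.0 [344.52 273.88] [26.17 24.1 ] 20.2248592376709
[[ 402.68  -32.92]
 [ 458.16  -56.05]
 [ 434.28 -115.96]
 [ 379.31  -92.41]
 [ 418.45  -74.36]]
tray ((422.8643493652344, 240.75643920898438), (122.62238311767578, 53.775123596191406), 77.27564239501953)
[[ 638.51 -184.57]
 [ 666.28 -321.17]
 [ 361.75 -360.44]
 [ 335.97 -230.65]
 [ 496.68 -274.69]]
```

View pics/c1.png

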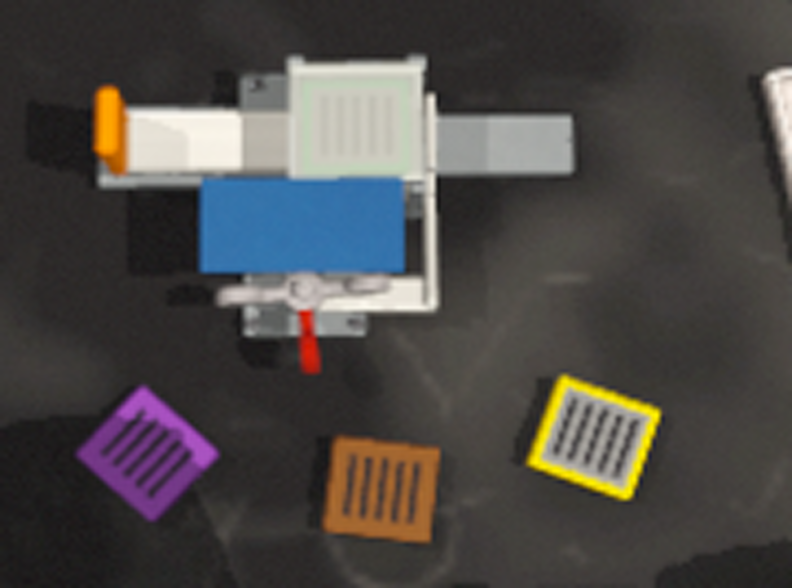

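Picture 3 (crop): the yellow cassette at crop (595,437) has a yellow rim and is clearly distinct from brown (383,490) and purple (148,452). The red wing at (310,342) points at the robot. Next I'll bring the wrist camera over the magazine.

Emit:
{"api": "arm_command", "payload": {"steps": [[-47.1,-50.9,-2,0,0,-68.9],[-47.1,-50.9,-2,0,0,-68.9],[-47.1,-50.9,-2,0,0,-68.9],[-47.1,-50.9,-2,0,0,-68.9],[-47.1,-50.9,-2,0,0,-68.9],[-47.1,-50.9,-2,0,0,-68.9],[-47.1,-50.9,-2,0,0,-68.9],[-47.1,-50.9,-2,0,0,-68.9],[-47.1,-50.9,-2,0,0,-68.9],[-47.1,-50.9,-2,0,0,-68.9],[-47.1,-50.9,-2,0,0,-68.9],[-47.1,-50.9,-2,0,0,-68.9]]}}

```text
t: 1.15
eef_pos: [445.5, -132.1, 419.3]
tcp_rot: [3.141, -0.0, 0.001]
ft_force: [0.7, -1.3, 0.5]
opening: 1.0
```

Emit:
{"api": "arm_command", "payload": {"steps": [[0,0,0,0,0,0]]}}

```text
t: 1.23
eef_pos: [446.8, -128.9, 419.4]
tcp_rot: [-3.141, -0.001, 0.006]
ft_force: [-0.4, -0.4, -0.3]
opening: 0.997
```

Emit:
{"api": "arm_command", "payload": {"steps": [[9,-15,10,0,0,0],[9,-15,10,0,0,0],[9,-15,10,0,0,0],[9,-15,10,0,0,0],[9,-15,10,0,0,0],[9,-15,10,0,0,0],[9,-15,10,0,0,0],[9,-15,10,0,0,0]]}}

```text
t: 1.9
eef_pos: [534.9, 15.6, 319.1]
tcp_rot: [3.141, 0.001, 0.001]
ft_force: [0.2, -0.7, 0.6]
opening: 1.0
```

```bash
python3 - <<'E'
from h import *
import pickle
c=cam("wrist"); print(state()["eef_pos"],c[1]); im=read_camera("wrist"); cv2.imwrite("pics/w1.png",im[:,:,::-1]); pickle.dump(c,open("w1.pkl","wb"))
a=cv2.resize(im,(790,592),interpolation=cv2.INTER_CUBIC); cv2.imwrite("pics/w1b.png",a[:,:,::-1])
E
```

```text
[534.9   15.61 319.12] [535.25  92.04 300.41]
```

View pics/w1b.png

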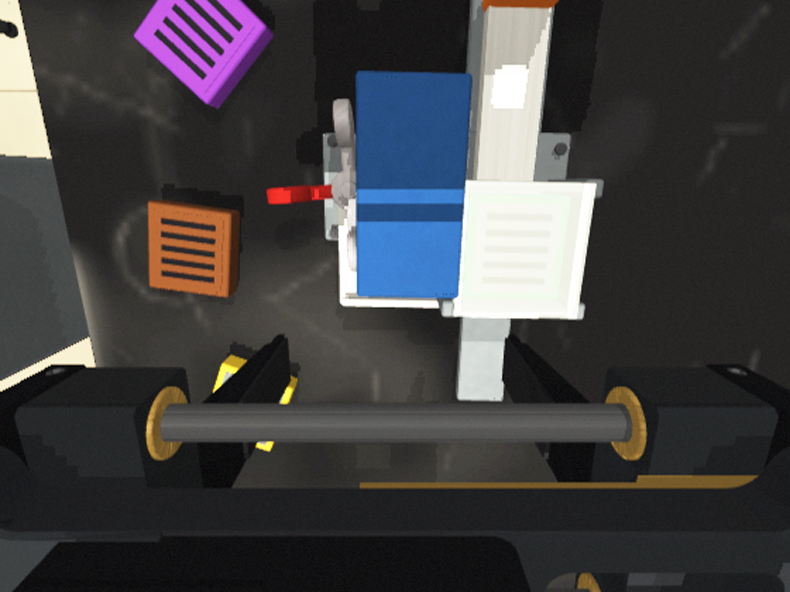

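Picture 4 (wrist, 790 px wide): shelf corners (357,72)-(470,74)-(460,297)-(357,295), red wing tip (270,195), nut hub (342,188), strip end (480,400), and yellow cassette partly behind the finger at (255,400). I'll take a second view for triangulation.

Emit:
{"api": "arm_command", "payload": {"steps": [[0,-5,-6,0,0,0],[0,-5,-6,0,0,0],[0,-5,-6,0,0,0],[0,-5,-6,0,0,0],[0,-5,-6,0,0,0]]}}

```text
t: 2.37
eef_pos: [534.5, 65.0, 379.4]
tcp_rot: [3.141, -0.001, -0.0]
ft_force: [-0.1, 0.6, -0.4]
opening: 1.0
```

```bash
python3 - <<'E'
from h import *
import pickle
c2=cam("wrist"); im2=read_camera("wrist"); cv2.imwrite("pics/w2.png",im2[:,:,::-1]); pickle.dump(c2,open("w2.pkl","wb"))
c1=pickle.load(open("w1.pkl","rb")); im1=cv2.imread("pics/w1.png")[:,:,::-1].copy()
print(c2[1])
Q=[]
for c,im in ((c1,im1),(c2,im2)):
    k=max(blobs(im,100,125,smin=100,vmin=30,box=(220,20,400,270)),key=cv2.contourArea)
    P=np.array([onz(c,p[0],81)[:2] for p in k],np.float32); r=cv2.minAreaRect(P); b=cv2.boxPoints(r); print("shelf",r); print(b)
    ne=P[P[:,0]<P[:,0].min()+6]; l=cv2.fitLine(ne,cv2.DIST_HUBER,0,.01,.01).ravel(); print("edge",l,ne[:,1].min(),ne[:,1].max())
    ap=[ (r[0][0],0)]
    red=max(blobs(im,0,4,smin=150,vmin=80,box=(170,90,250,260)),key=cv2.contourArea); rr=red[:,0]; tip=rr[rr[:,0].argmin()]
    # corners of shelf: extreme pixel points
    s=k[:,0]; cor=[s[(s@np.array(v)).argmin()] for v in ((1,1),(-1,1),(-1,-1),(1,-1))]
    Q.append(cor+[tip]); print("px",np.array(cor).tolist(),tip)
for a,b in zip(*Q): print(tri(ray(c1,a),ray(c2,b)))
E
```

```text
[534.99 141.44 360.66]
shelf ((542.3989868164062, 86.92387390136719), (111.97903442382812, 55.6450080871582), 88.6075439453125)
[[513.22  31.63]
 [568.85  30.27]
 [571.57 142.22]
 [515.95 143.57]]
edge [  0.02   1.   515.    85.76] 32.116123 142.89445
px [[253, 50], [333, 53], [323, 210], [253, 208]] [189 134]
shelf ((542.4022216796875, 86.90138244628906), (112.38459777832031, 55.81485366821289), 88.8633804321289)
[[513.39  31.27]
 [569.19  30.17]
 [571.42 142.53]
 [515.61 143.64]]
edge [  0.01   1.   515.24  99.98] 32.421307 142.82637
px [[260, 127], [319, 129], [311, 242], [260, 240]] [210 181]
(array([516.61, 142.83,  81.24]), np.float64(0.15498289600158816))
(array([570.5 , 141.06,  81.26]), np.float64(0.04130124326672086))
(array([565.44,  35.4 ,  94.69]), np.float64(1.3976328078903317))
(array([514.61,  34.22,  85.72]), np.float64(0.3193167881870973))
(array([460.24,  87.74,  51.15]), np.float64(0.24683063565307575))
```

```bash
python3 - <<'E'
from h import *
import pickle
c1,c2=[pickle.load(open(f"w{i}.pkl","rb")) for i in (1,2)]; im1,im2=[cv2.imread(f"pics/w{i}.png")[:,:,::-1].copy() for i in (1,2)]
u=np.array([np.cos(-.022),np.sin(-.022)]); v=np.array([-u[1],u[0]]); O=np.array([603.3,54.7])
def mag(x,y,z): return np.r_[O+x*u+y*v,z]
for p in ((-35,37,78),(35,37,78),(35,-37,78),(-18,-100,12),(18,-100,12)): print(p,proj(c1,mag(*p)),proj(c2,mag(*p)))
# strip edges in w1 rows
for r in (240,255,270):
    print(r,im1[r,315:370].mean(1).astype(int).tolist())
for k in blobs(im2,5,18,smin=150,vmin=80,box=(300,0,420,120)):
    for z in (86,): 
        b=cv2.boxPoints(cv2.minAreaRect(k)); print("tab",b.tolist(),np.array([onz(c2,p,z)[:2] for p in b]))
cv2.imwrite("pics/c2.png",cv2.resize(im2[60:340,150:450],(790,737))[:,:,::-1][:600])
E
```

```text
(-35, 37, 78) [327.09 128.04] [315.37 180.95]
(35, 37, 78) [422.93 130.33] [387.28 182.5 ]
(35, -37, 78) [408.68 226.53] [378.76 252.83]
(-18, -100, 12) [325.15 261.49] [316.9  275.91]
(18, -100, 12) [358.72 262.2 ] [344.27 276.44]
240 [30, 33, 31, 32, 33, 36, 33, 33, 37, 40, 70, 89, 172, 188, 194, 192, 193, 193, 193, 191, 192, 192, 191, 194, 191, 189, 190, 191, 191, 194, 193, 190, 191, 190, 187, 189, 187, 186, 188, 186, 190, 188, 185, 43, 43, 24, 17, 15, 13, 17, 17, 16, 26, 41, 48]
255 [46, 43, 42, 39, 38, 37, 40, 37, 34, 66, 104, 191, 213, 219, 218, 219, 217, 220, 221, 221, 220, 221, 220, 219, 219, 216, 220, 217, 216, 215, 215, 214, 216, 215, 217, 214, 217, 217, 217, 218, 220, 170, 25, 24, 23, 25, 25, 26, 27, 25, 25, 26, 24, 25, 24]
270 [47, 44, 44, 47, 43, 38, 34, 38, 68, 103, 193, 214, 219, 218, 218, 217, 217, 217, 217, 216, 216, 218, 216, 214, 212, 214, 213, 212, 213, 212, 211, 211, 208, 211, 211, 211, 212, 212, 212, 210, 191, 87, 25, 27, 27, 22, 28, 26, 25, 22, 25, 26, 25, 24, 22]
tab [[328.0, 58.0], [385.0, 58.0], [385.0, 82.0], [328.0, 82.0]] [[575.5  198.99]
 [623.79 198.99]
 [625.59 180.19]
 [576.32 180.19]]
```

View pics/c2.png

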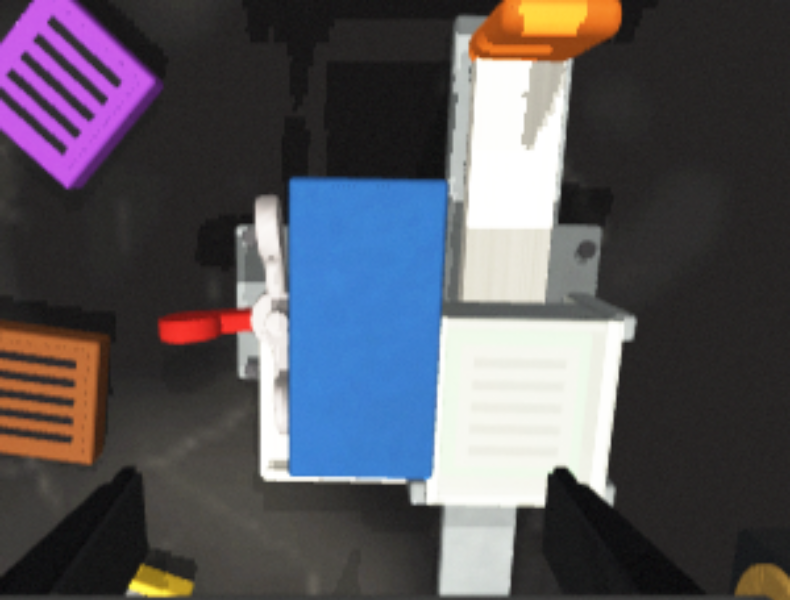

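Picture 5 (crop of w2): hub (270,318), red ear (188,327), steel ears (268,220) and (281,400), strip (478,550), tab (545,30). The positions agree with the frame O=(603,54.7), yaw −1.3°. The nut is at about (508.7,86.8). I'll straddle the red ear, grip it and turn.

Emit:
{"api": "arm_command", "payload": {"jaw": 2.5, "steps": [[-6.2,-2.3,9,0,0,-89],[-6.2,-2.3,9,0,0,-89],[-6.2,-2.3,9,0,0,-89],[-6.2,-2.3,9,0,0,-89],[-6.2,-2.3,9,0,0,-89],[-6.2,-2.3,9,0,0,-89],[-6.2,-2.3,9,0,0,-89],[-6.2,-2.3,9,0,0,-89],[-6.2,-2.3,9,0,0,-89],[-6.2,-2.3,9,0,0,-89],[-6.2,-2.3,9,0,0,-89],[-6.2,-2.3,9,0,0,-89]]}}

```text
t: 3.42
eef_pos: [472.9, 87.9, 288.4]
tcp_rot: [-3.14, 0.0, 1.505]
ft_force: [0.1, -0.2, -0.4]
opening: 0.27
```

Emit:
{"api": "arm_command", "payload": {"steps": [[0,0,0,0,0,-3.1],[0,0,0,0,0,-3.1],[0,0,0,0,0,-3.1]]}}

```text
t: 3.67
eef_pos: [472.9, 88.2, 288.6]
tcp_rot: [-3.14, 0.0, 1.551]
ft_force: [-0.1, -0.7, -0.0]
opening: 0.268
```

```bash
python3 - <<'E'
from h import *
s=state(); print(s["eef_pos"],s["tcp_rot"],s["opening"])
im=read_camera("wrist"); cv2.imwrite("pics/w3.png",im[:,:,::-1])
E
```

```text
[472.93  88.18 288.6 ] [-3.14  0.    1.55] 0.2683328548651647
```

View pics/w3.png

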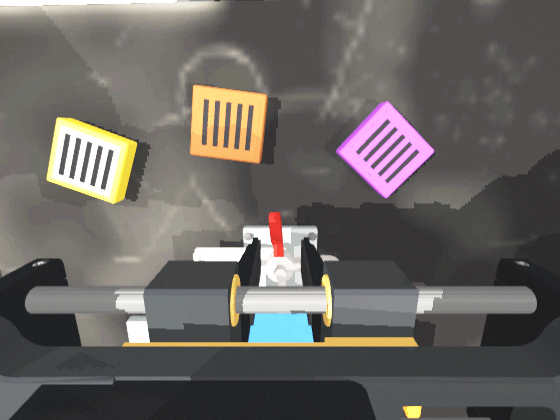

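Picture 6: the red wing (275,232) lies between the fingers and the yellow cassette is at (92,160). I'll descend, grip and turn 45°.

Emit:
{"api": "arm_command", "payload": {"steps": [[0,0,2,0,0,0],[0,0,4,0,0,0],[0,0,6,0,0,0],[0,0,6,0,0,0],[0,0,6,0,0,0]]}}

```text
t: 4.13
eef_pos: [473.0, 88.7, 228.6]
tcp_rot: [-3.139, 0.0, 1.553]
ft_force: [0.8, -0.1, 0.7]
opening: 0.26
```

Emit:
{"api": "arm_command", "payload": {"jaw": 0, "steps": [[0,0,0,0,0,0],[0,0,0,0,0,0],[0,0,0,0,0,0],[0,0,0,0,0,0],[0,0,0,0,0,0],[0,0,0,0,0,0]]}}

```text
t: 4.63
eef_pos: [473.0, 88.2, 229.8]
tcp_rot: [3.141, 0.001, 1.554]
ft_force: [-0.9, -11.8, 0.9]
opening: 0.092
```

Emit:
{"api": "arm_command", "payload": {"steps": [[-0.314,0.014,-0.025,0,0,-5],[-0.625,0.055,-0.05,0,0,-10],[-0.932,0.123,-0.074,0,0,-15],[-1.231,0.217,-0.099,0,0,-20],[-1.521,0.337,-0.124,0,0,-25],[-1.8,0.482,-0.149,0,0,-30],[-2.065,0.651,-0.174,0,0,-35],[-2.314,0.842,-0.198,0,0,-40],[-2.546,1.054,-0.223,0,0,-45],[-2.546,1.054,-0.223,0,0,-45]]}}

```text
t: 5.47
eef_pos: [483.0, 62.6, 232.1]
tcp_rot: [-3.141, 0.0, 2.345]
ft_force: [-3.3, -5.8, 3.2]
opening: 0.091
```

Emit:
{"api": "arm_command", "payload": {"jaw": 2.5, "steps": [[0,0,0,0,0,0],[0,0,0,0,0,0],[0,0,0,0,0,0],[0,0,0,0,0,0],[0,0,-3,0,0,0],[0,0,-5.5,0,0,0],[0,0,-5.5,0,0,0]]}}

```text
t: 6.05
eef_pos: [483.7, 63.5, 289.9]
tcp_rot: [3.138, 0.004, 2.34]
ft_force: [-0.0, -0.6, 0.2]
opening: 0.26
```

```bash
python3 - <<'E'
from h import *
s=state(); print(s["eef_pos"],s["tcp_rot"],s["opening"])
im=read_camera("wrist"); cv2.imwrite("pics/w4.png",im[:,:,::-1])
for n in("top",):
  im=read_camera(n); cv2.imwrite("pics/t4.png",im[:,:,::-1])
E
```

```text
[483.71  63.49 289.86] [3.14 0.   2.34] 0.25970561696708444
```

View pics/w4.png

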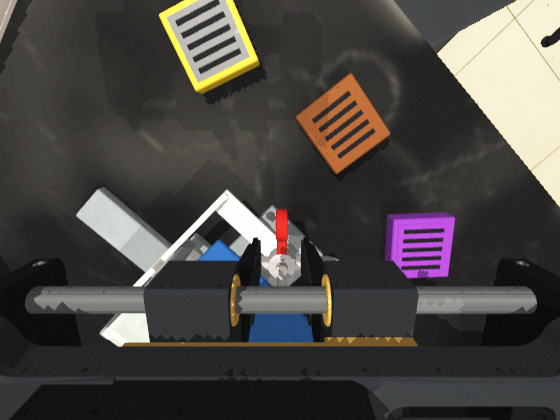

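Picture 7: the red wing (282,232) followed the grip by 45°. Next wing: swing back 90° up high, then descend, grip and turn 2×45°.

Emit:
{"api": "arm_command", "payload": {"steps": [[3.6,3.6,0,0,0,90],[3.6,3.6,0,0,0,90],[3.6,3.6,0,0,0,90],[3.6,3.6,0,0,0,90],[3.6,3.6,0,0,0,90],[3.6,3.6,0,0,0,90],[3.6,3.6,0,0,0,90],[3.6,3.6,0,0,0,90],[3.6,3.6,0,0,0,90],[3.6,3.6,0,0,0,90],[3.6,3.6,0,0,0,90],[3.6,3.6,0,0,0,90]]}}

```text
t: 7.15
eef_pos: [483.8, 114.2, 285.2]
tcp_rot: [-3.14, 0.001, 0.85]
ft_force: [0.4, -0.1, 0.7]
opening: 0.266
```

Emit:
{"api": "arm_command", "payload": {"steps": [[0,0,0,0,0,4.1],[0,0,0,0,0,4.1],[0,0,0,0,0,4.1]]}}

```text
t: 7.4
eef_pos: [483.9, 114.2, 285.5]
tcp_rot: [-3.141, 0.001, 0.787]
ft_force: [0.7, 0.6, 0.1]
opening: 0.264
```

```bash
python3 - <<'E'
from h import *
s=state(); print(s["eef_pos"],s["tcp_rot"],np.degrees(s["tcp_rot"][2]),s["opening"])
E
```

```text
[483.85 114.22 285.54] [-3.14  0.    0.79] 45.10734083346649 0.26436806954528047
```

Emit:
{"api": "arm_command", "payload": {"steps": [[0,0.1,2,0,0,0.8],[0,0.1,4,0,0,0.8],[0,0.1,5.5,0,0,0.8],[0,0.1,5.5,0,0,0.8]]}}

```text
t: 7.73
eef_pos: [484.2, 113.4, 228.8]
tcp_rot: [-3.139, 0.003, 0.773]
ft_force: [0.4, 0.2, -0.6]
opening: 0.261
```

Emit:
{"api": "arm_command", "payload": {"jaw": 0, "steps": [[0,0,0,0,0,0],[0,0,0,0,0,0],[0,0,0,0,0,0],[0,0,0,0,0,0],[0,0,0,0,0,0]]}}

```text
t: 8.15
eef_pos: [484.2, 113.1, 231.9]
tcp_rot: [-3.141, 0.001, 0.771]
ft_force: [-2.2, -5.8, -0.7]
opening: 0.094
```

Emit:
{"api": "arm_command", "payload": {"steps": [[-0.314,0.014,-0.025,0,0,-5],[-0.625,0.055,-0.05,0,0,-10],[-0.932,0.123,-0.074,0,0,-15],[-1.231,0.217,-0.099,0,0,-20],[-1.521,0.337,-0.124,0,0,-25],[-1.8,0.482,-0.149,0,0,-30],[-2.065,0.651,-0.174,0,0,-35],[-2.314,0.842,-0.198,0,0,-40],[-2.546,1.054,-0.223,0,0,-45]]}}

```text
t: 8.9
eef_pos: [473.0, 87.8, 234.2]
tcp_rot: [-3.14, 0.0, 1.56]
ft_force: [-5.0, -3.2, 2.2]
opening: 0.094
```

Emit:
{"api": "arm_command", "payload": {"steps": [[-0.314,0.014,-0.025,0,0,-5],[-0.625,0.055,-0.05,0,0,-10],[-0.932,0.123,-0.074,0,0,-15],[-1.231,0.217,-0.099,0,0,-20],[-1.521,0.337,-0.124,0,0,-25],[-1.8,0.482,-0.149,0,0,-30],[-2.065,0.651,-0.174,0,0,-35],[-2.314,0.842,-0.198,0,0,-40],[-2.546,1.054,-0.223,0,0,-45],[-2.546,1.054,-0.223,0,0,-45]]}}

```text
t: 9.73
eef_pos: [483.3, 62.2, 236.5]
tcp_rot: [-3.14, -0.001, 2.348]
ft_force: [-6.6, -1.5, 3.9]
opening: 0.094
```

Emit:
{"api": "arm_command", "payload": {"jaw": 2.5, "steps": [[0,0,0,0,0,0],[0,0,0,0,0,0],[0,0,0,0,0,0],[0,0,0,0,0,0],[0,0,-3,0,0,0],[0,0,-5.5,0,0,0],[0,0,-5.5,0,0,0]]}}

```text
t: 10.32
eef_pos: [484.5, 62.7, 294.4]
tcp_rot: [3.138, 0.004, 2.342]
ft_force: [0.2, -0.7, 0.2]
opening: 0.267
```

Emit:
{"api": "arm_command", "payload": {"steps": [[3.6,3.6,0,0,0,90],[3.6,3.6,0,0,0,90],[3.6,3.6,0,0,0,90],[3.6,3.6,0,0,0,90],[3.6,3.6,0,0,0,90],[3.6,3.6,0,0,0,90],[3.6,3.6,0,0,0,90],[3.6,3.6,0,0,0,90],[3.6,3.6,0,0,0,90],[3.6,3.6,0,0,0,90],[3.6,3.6,0,0,0,90],[3.6,3.6,0,0,0,90]]}}

```text
t: 11.32
eef_pos: [484.7, 113.5, 290.5]
tcp_rot: [3.141, -0.0, 0.851]
ft_force: [-0.7, -0.3, -0.3]
opening: 0.266
```

Emit:
{"api": "arm_command", "payload": {"steps": [[0,0,0,0,0,4.1],[0,0,2,0,0,4.1],[0,0,4,0,0,4.1],[0,0,5.5,0,0,4.1],[0,0,5.5,0,0,4.1]]}}

```text
t: 11.73
eef_pos: [484.2, 113.4, 233.4]
tcp_rot: [-3.139, 0.003, 0.786]
ft_force: [-0.9, 0.2, -0.2]
opening: 0.265
```

Emit:
{"api": "arm_command", "payload": {"jaw": 0, "steps": [[0,0,0,0,0,0],[0,0,0,0,0,0],[0,0,0,0,0,0],[0,0,0,0,0,0],[0,0,0,0,0,0]]}}

```text
t: 12.15
eef_pos: [484.2, 113.1, 236.4]
tcp_rot: [-3.141, 0.001, 0.786]
ft_force: [-3.4, -6.9, 0.4]
opening: 0.099
```

Emit:
{"api": "arm_command", "payload": {"steps": [[-0.314,0.014,-0.025,0,0,-5],[-0.625,0.055,-0.05,0,0,-10],[-0.932,0.123,-0.074,0,0,-15],[-1.231,0.217,-0.099,0,0,-20],[-1.521,0.337,-0.124,0,0,-25],[-1.8,0.482,-0.149,0,0,-30],[-2.065,0.651,-0.174,0,0,-35],[-2.314,0.842,-0.198,0,0,-40],[-2.546,1.054,-0.223,0,0,-45]]}}

```text
t: 12.9
eef_pos: [473.2, 87.6, 238.7]
tcp_rot: [-3.14, 0.0, 1.575]
ft_force: [-7.3, -5.7, 2.9]
opening: 0.093
```

Emit:
{"api": "arm_command", "payload": {"steps": [[-0.314,0.014,-0.025,0,0,-5],[-0.625,0.055,-0.05,0,0,-10],[-0.932,0.123,-0.074,0,0,-15],[-1.231,0.217,-0.099,0,0,-20],[-1.521,0.337,-0.124,0,0,-25],[-1.8,0.482,-0.149,0,0,-30],[-2.065,0.651,-0.174,0,0,-35],[-2.314,0.842,-0.198,0,0,-40],[-2.546,1.054,-0.223,0,0,-45],[-2.546,1.054,-0.223,0,0,-45]]}}

```text
t: 13.73
eef_pos: [483.9, 62.0, 241.0]
tcp_rot: [-3.14, -0.001, 2.363]
ft_force: [-8.6, -3.8, 6.0]
opening: 0.095
```

Emit:
{"api": "arm_command", "payload": {"jaw": 2.5, "steps": [[0,0,0,0,0,0],[0,0,0,0,0,0],[0,0,0,0,0,0],[0,0,0,0,0,0],[0,0,-3,0,0,0],[0,0,-5.5,0,0,0],[0,0,-5.5,0,0,0]]}}

```text
t: 14.32
eef_pos: [485.3, 62.7, 298.9]
tcp_rot: [3.138, 0.004, 2.357]
ft_force: [0.2, -0.1, 0.2]
opening: 0.263
```

Emit:
{"api": "arm_command", "payload": {"steps": [[3.6,3.6,0,0,0,90],[3.6,3.6,0,0,0,90],[3.6,3.6,0,0,0,90],[3.6,3.6,0,0,0,90],[3.6,3.6,0,0,0,90],[3.6,3.6,0,0,0,90],[3.6,3.6,0,0,0,90],[3.6,3.6,0,0,0,90],[3.6,3.6,0,0,0,90],[3.6,3.6,0,0,0,90],[3.6,3.6,0,0,0,90],[3.6,3.6,0,0,0,90]]}}

```text
t: 15.32
eef_pos: [484.7, 113.6, 295.0]
tcp_rot: [3.141, -0.0, 0.867]
ft_force: [0.1, 0.4, -0.5]
opening: 0.265
```

Emit:
{"api": "arm_command", "payload": {"steps": [[0,0,0,0,0,4.1],[0,0,2,0,0,4.1],[0,0,4,0,0,4.1],[0,0,5.5,0,0,4.1],[0,0,5.5,0,0,4.1]]}}

```text
t: 15.73
eef_pos: [484.2, 113.5, 237.9]
tcp_rot: [-3.139, 0.003, 0.801]
ft_force: [-0.7, 0.7, -0.5]
opening: 0.257
```

Emit:
{"api": "arm_command", "payload": {"jaw": 0, "steps": [[0,0,0,0,0,0],[0,0,0,0,0,0],[0,0,0,0,0,0],[0,0,0,0,0,0],[0,0,0,0,0,0]]}}

```text
t: 16.15
eef_pos: [484.1, 113.0, 240.8]
tcp_rot: [-3.141, 0.001, 0.801]
ft_force: [-4.7, -7.2, 0.5]
opening: 0.098
```

Emit:
{"api": "arm_command", "payload": {"steps": [[-0.314,0.014,-0.025,0,0,-5],[-0.625,0.055,-0.05,0,0,-10],[-0.932,0.123,-0.074,0,0,-15],[-1.231,0.217,-0.099,0,0,-20],[-1.4,0.28,-0.115,0,0,-23],[-1.4,0.28,-0.115,0,0,-23]]}}

```text
t: 16.65
eef_pos: [476.0, 100.9, 242.0]
tcp_rot: [-3.14, 0.001, 1.206]
ft_force: [-5.7, -7.6, 1.4]
opening: 0.095
```

The nut is at about 250° (4.36 rad). I'll release, rise, and go behind the tab with the jaw closed.

Emit:
{"api": "arm_command", "payload": {"jaw": 2.5, "steps": [[0,0,0,0,0,0],[0,0,0,0,0,0],[0,0,0,0,0,0],[0,0,0,0,0,0],[0,0,-3,0,0,0],[0,0,-6,0,0,0],[0,0,-6,0,0,0]]}}

```text
t: 17.23
eef_pos: [477.6, 101.7, 305.6]
tcp_rot: [3.136, -0.003, 1.203]
ft_force: [0.3, 0.4, -0.3]
opening: 0.26
```

Emit:
{"api": "arm_command", "payload": {"jaw": 0, "steps": [[16.9,7.5,0,0,0,69],[16.9,7.5,0,0,0,69],[16.9,7.5,0,0,0,69],[16.9,7.5,0,0,0,69],[16.9,7.5,0,0,0,69],[16.9,7.5,0,0,0,69],[16.9,7.5,0,0,0,69],[16.9,7.5,0,0,0,69],[16.9,7.5,0,0,0,69],[16.9,7.5,0,0,0,69],[16.9,7.5,0,0,0,69],[16.9,7.5,0,0,0,69]]}}

```text
t: 18.23
eef_pos: [607.7, 232.2, 301.1]
tcp_rot: [3.141, 0.0, 0.001]
ft_force: [0.6, 0.3, 0.4]
opening: 0.005
```

```bash
python3 - <<'E'
from h import *
s=state(); print(s["eef_pos"],s["tcp_rot"],s["opening"])
im=read_camera("top"); cv2.imwrite("pics/t5.png",im[:,:,::-1]); im=im.copy()
c=cam("top")
for k in blobs(im,22,35,box=(320,250,370,300)): r=cv2.minAreaRect(k); print("yellow",r,onz(c,r[0],18))
im=cv2.imread("pics/w3.png")[:,:,::-1].copy()
cv2.imwrite("pics/t5c.png",cv2.resize(read_camera("top")[160:300,100:380],(784,392),interpolation=cv2.INTER_CUBIC)[:,:,::-1])
E
```

```text
[607.67 232.25 301.07] [3.14 0.   0.  ] 0.005475971108419713
yellow ((344.54376220703125, 273.8795471191406), (26.05790901184082, 24.178321838378906), 19.98310661315918) [418.44 -74.42  18.  ]
```

View pics/t5c.png

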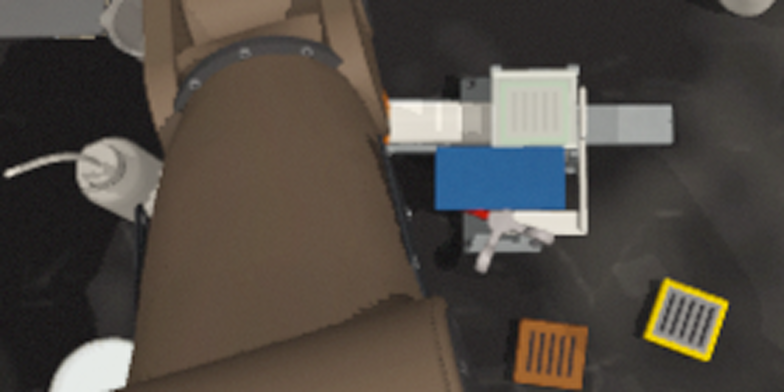

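Picture 8: red wing under the shelf (482,214), steel wings at (485,262) and (540,235), so the turn is about 250°. The yellow cassette has not moved. Next: descend behind the tab and push.

Emit:
{"api": "arm_command", "payload": {"steps": [[-0.2,0,3,0,0,0],[-0.2,0,6,0,0,0],[-0.2,0,6,0,0,0],[-0.2,1,6,0,0,0],[-0.2,2,6,0,0,0],[-0.2,2.5,6,0,0,0],[-0.2,3,6,0,0,0],[-0.2,3.5,6,0,0,0],[-0.2,4,6,0,0,0]]}}

```text
t: 19.08
eef_pos: [605.7, 191.9, 242.9]
tcp_rot: [-3.141, -0.002, -0.002]
ft_force: [-0.6, 5.2, 2.3]
opening: 0.005
```

Emit:
{"api": "arm_command", "payload": {"steps": [[0,0.6,0,0,0,0],[0,1.2,0,0,0,0],[-0.1,1.8,0,0,0,0],[-0.1,2.4,0,0,0,0],[-0.1,3,0,0,0,0],[-0.1,3.6,0,0,0,0],[-0.1,4.2,0,0,0,0],[-0.2,4.8,0,0,0,0],[-0.2,5.4,0,0,0,0],[-0.2,6,0,0,0,0],[-0.2,6.5,0,0,0,0],[-0.2,6.5,0,0,0,0]]}}

```text
t: 20.08
eef_pos: [604.0, 126.5, 242.9]
tcp_rot: [-3.141, -0.003, -0.002]
ft_force: [1.3, 5.5, 0.8]
opening: 0.001
```

Emit:
{"api": "arm_command", "payload": {"steps": [[0,0.2,0,0,0,0],[0,0.4,0,0,0,0],[0,0.6,0,0,0,0],[0,0.7,0,0,0,0],[0,0.7,0,0,0,0]]}}

```text
t: 20.5
eef_pos: [603.9, 120.3, 242.9]
tcp_rot: [-3.14, -0.003, -0.002]
ft_force: [0.6, 6.7, 1.9]
opening: 0.005
```

```bash
python3 - <<'E'
from h import *
s=state(); print(s["eef_pos"],s["ft_force"])
im=read_camera("top"); cv2.imwrite("pics/t6c.png",cv2.resize(im[160:300,100:380],(784,392),interpolation=cv2.INTER_CUBIC)[:,:,::-1]); cv2.imwrite("pics/t6.png",im[:,:,::-1])
E
```

```text
[603.86 120.31 242.92] [0.64 6.71 1.86]
```

View pics/t6c.png

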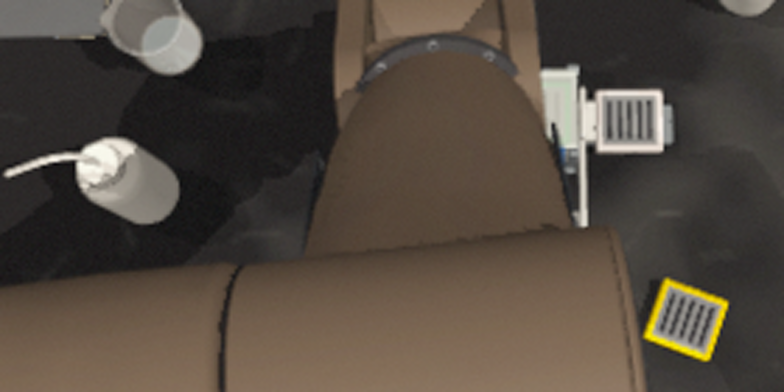

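Picture 9: the white cassette is out on the strip at (630,121) in the crop. Let the ejector back, rise, and measure the white and yellow cassettes.

Emit:
{"api": "arm_command", "payload": {"steps": [[0,-1,0,0,0,0],[0,-2,0,0,0,0],[0,-3.5,0,0,0,0],[0,-5,0,0,0,0],[0,-6.5,0,0,0,0],[0,-8,0,0,0,0],[0,-9.5,0,0,0,0],[0,-11,0,0,0,0],[0,-11,0,0,0,0],[0,-11,-4,0,0,0],[0,-11,-7,0,0,0],[0,-11,-7,0,0,0]]}}

```text
t: 21.55
eef_pos: [604.4, 230.6, 316.9]
tcp_rot: [-3.14, -0.007, -0.001]
ft_force: [0.5, -0.4, -0.0]
opening: 0.004
```

```bash
cat >> h.py <<'E'
def white(im,box,vmin=150,smax=70):
    g=cv2.cvtColor(im,cv2.COLOR_RGB2HSV); m=cv2.inRange(g,(0,0,vmin),(180,smax,255)); k=np.zeros_like(m); x0,y0,x1,y1=box; k[y0:y1,x0:x1]=255; m&=k
    return max(cv2.findContours(m,cv2.RETR_EXTERNAL,cv2.CHAIN_APPROX_NONE)[0],key=cv2.contourArea)
def rectw(c,k,z):
    return cv2.minAreaRect(np.array([onz(c,p[0],z)[:2] for p in k],np.float32))
E
python3 - <<'E'
from h import *
s=state(); print(s["eef_pos"],s["ft_force"])
im=read_camera("top").copy(); c=cam("top"); cv2.imwrite("pics/t7.png",im[:,:,::-1])
for k in blobs(im,22,35,box=(320,250,370,300)): print("yellow",rectw(c,k,18))
print("white",rectw(c,white(im,(312,185,350,222)),30), cv2.minAreaRect(white(im,(312,185,350,222))))
print("tray",rectw(c,white(im,(378,165,470,315)),16))
# yellow from wrist w3-like views with known poses? use w4 camera pose not saved; skip
E
```

```text
[604.43 230.65 316.92] [ 0.47 -0.36 -0.03]
yellow ((418.7897644042969, -74.36420440673828), (63.49580001831055, 59.880279541015625), 67.9337387084961)
white ((598.415771484375, -33.61925506591797), (63.7221794128418, 54.50722885131836), 88.45834350585938) ((325.5, 202.5), (21.0, 25.0), 90.0)
tray ((500.36102294921875, -272.743896484375), (300.89178466796875, 131.78097534179688), 8.69023609161377)
```

Emit:
{"api": "arm_command", "payload": {"jaw": 8.5, "steps": [[-0.4,26.3,0,0,0,1.3],[-0.4,26.3,0,0,0,1.3],[-0.4,26.3,0,0,0,1.3],[-0.4,26.3,0,0,0,1.3],[-0.4,26.3,0,0,0,1.3],[-0.4,26.3,0,0,0,1.3],[-0.4,26.3,0,0,0,1.3],[-0.4,26.3,0,0,0,1.3],[-0.4,26.3,0,0,0,1.3]]}}

```text
t: 22.35
eef_pos: [599.2, -33.2, 310.6]
tcp_rot: [-3.141, 0.001, -0.026]
ft_force: [-0.1, 0.7, -0.3]
opening: 0.582
```

Emit:
{"api": "arm_command", "payload": {"steps": [[0,0,4,0,0,0],[0,0,8,0,0,0],[0,0,10,0,0,0],[0,0,11.2,0,0,0],[0,0,11.2,0,0,0],[0,0,11.2,0,0,0]]}}

```text
t: 22.85
eef_pos: [599.6, -31.8, 199.6]
tcp_rot: [-3.142, 0.0, -0.023]
ft_force: [-0.6, -0.1, 0.3]
opening: 0.89
```

Emit:
{"api": "arm_command", "payload": {"jaw": 0, "steps": [[0,0,0,0,0,0],[0,0,0,0,0,0],[0,0,0,0,0,0],[0,0,0,0,0,0],[0,0,0,0,0,0],[0,0,0,0,0,0]]}}

```text
t: 23.35
eef_pos: [599.4, -32.9, 200.0]
tcp_rot: [3.141, -0.001, -0.024]
ft_force: [-1.0, -0.2, 4.8]
opening: 0.583
```

Emit:
{"api": "arm_command", "payload": {"steps": [[0,0,-1,0,0,0],[0,0,-3,0,0,0],[0,0,-6,0,0,0],[0,0,-6,0,0,0]]}}

```text
t: 23.68
eef_pos: [600.1, -32.9, 264.4]
tcp_rot: [3.141, -0.006, -0.024]
ft_force: [0.7, -0.1, 0.7]
opening: 0.59
```

Emit:
{"api": "arm_command", "payload": {"steps": [[0.2,2.5,0,0,0,7],[0.2,5,0,0,0,14],[0.2,7.5,0,0,0,21],[0.2,10,0,0,0,28],[0.2,12.5,0,0,0,35],[0.2,15,0,0,0,42],[0.2,17,0,0,0,49],[0.2,19,0,0,0,56],[0.2,21,0,0,0,63],[0.2,22.5,0,0,0,70],[0.2,22.5,0,0,0,76],[0.2,22.5,0,0,0,80]]}}

```text
t: 24.68
eef_pos: [595.6, -258.9, 259.5]
tcp_rot: [3.141, 0.0, -1.428]
ft_force: [1.2, 1.0, -0.5]
opening: 0.587
```

Emit:
{"api": "arm_command", "payload": {"steps": [[0,0,0,0,0,0],[0,0,0,0,0,0]]}}

```text
t: 24.85
eef_pos: [595.8, -257.8, 259.6]
tcp_rot: [3.141, 0.0, -1.418]
ft_force: [0.2, -0.8, -1.6]
opening: 0.588
```

Emit:
{"api": "arm_command", "payload": {"steps": [[0,0,2,0,0,0],[0,0,4,0,0,0],[0,0,5.5,0,0,0],[0,0,6.1,0,0,0],[0,0,6.3,0,0,0],[0,0,6.3,0,0,0]]}}

```text
t: 25.35
eef_pos: [596.0, -257.7, 196.5]
tcp_rot: [3.141, 0.0, -1.419]
ft_force: [0.4, 0.5, -0.7]
opening: 0.581
```

Emit:
{"api": "arm_command", "payload": {"jaw": 7.2, "steps": [[0,0,0,0,0,0],[0,0,0,0,0,0],[0,0,0,0,0,0],[0,0,0,0,0,0],[0,0,0,0,0,0],[0,0,-4,0,0,0],[0,0,-8,0,0,0],[0,0,-12,0,0,0],[0,0,-12,0,0,0]]}}

```text
t: 26.1
eef_pos: [596.7, -258.2, 324.4]
tcp_rot: [-3.133, -0.007, -1.42]
ft_force: [0.1, -0.7, 1.0]
opening: 0.756
```

```bash
python3 - <<'E'
from h import *
s=state(); print(s["eef_pos"],s["tcp_rot"])
for n in ("top","wrist"):
    im=read_camera(n).copy(); cv2.imwrite(f"pics/{n}8.png",im[:,:,::-1])
a=cv2.imread("pics/top8.png"); b=cv2.imread("pics/wrist8.png")
cv2.imwrite("pics/c8.png",np.hstack([cv2.resize(a[140:340,200:480],(420,300)),cv2.resize(b,(380,300))]))
E
```

```text
[ 596.71 -258.16  324.36] [-3.13 -0.01 -1.42]
```

View pics/c8.png

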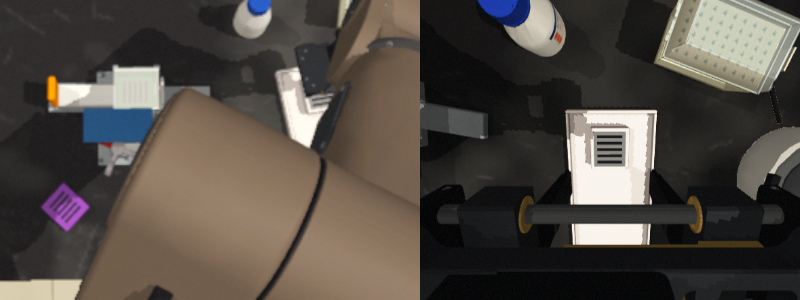

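Picture 10: the white cassette lies flat in the tray at (609,147), well inside it. Next is the yellow one. I'll hover and check by triangulation.

Emit:
{"api": "arm_command", "payload": {"jaw": 8.5, "steps": [[-20.8,14.8,1.6,0,0,-59.3],[-20.8,14.8,1.6,0,0,-59.3],[-20.8,14.8,1.6,0,0,-59.3],[-20.8,14.8,1.6,0,0,-59.3],[-20.8,14.8,1.6,0,0,-59.3],[-20.8,14.8,1.6,0,0,-59.3],[-20.8,14.8,1.6,0,0,-59.3],[-20.8,14.8,1.6,0,0,-59.3],[-20.8,14.8,1.6,0,0,-59.3],[-20.8,14.8,1.6,0,0,-59.3],[-20.8,14.8,1.6,0,0,-59.3]]}}

```text
t: 27.12
eef_pos: [418.2, -74.3, 299.6]
tcp_rot: [3.141, 0.002, -0.387]
ft_force: [-0.3, -0.2, -0.8]
opening: 0.893
```

```bash
python3 - <<'E'
from h import *
s=state(); print(s["eef_pos"],s["tcp_rot"]); cw=cam("wrist"); im=read_camera("wrist").copy(); cv2.imwrite("pics/w9.png",im[:,:,::-1])
ks=blobs(im,22,35,smin=130,vmin=80,amin=100); 
for k in ks: print(cv2.boundingRect(k),rectw(cw,k,18))
top=cv2.imread("pics/t7.png")[:,:,::-1].copy(); kt=blobs(top,22,35,box=(320,250,370,300))[0]; ct=cam("top")
a=np.mean(cv2.boxPoints(cv2.minAreaRect(kt)),0)
k=max(ks,key=cv2.contourArea); b=np.mean(cv2.boxPoints(cv2.minAreaRect(k)),0); print(tri(ray(ct,a),ray(cw,b)))
E
```

```text
[418.22 -74.28 299.64] [ 3.14  0.   -0.39]
(253, 179, 62, 66) ((421.296142578125, -73.98548889160156), (62.832054138183594, 56.31206512451172), 67.86328125)
(array([419.65, -76.62,   2.85]), np.float64(1.1040355065913041))
```

View pics/w9.png

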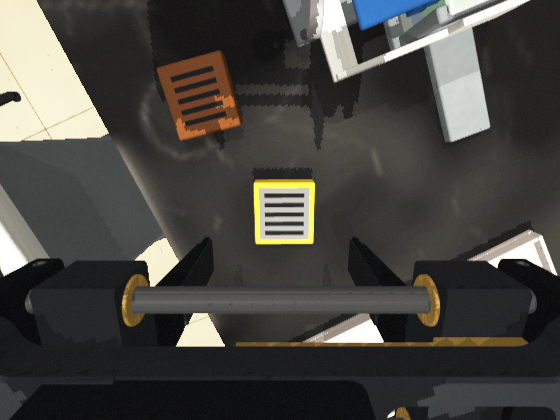

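Picture 11: the yellow cassette at (284,211) is centred and aligned between the open jaws, and its 56 mm width confirms the plane at 18 mm. Descend and grasp.

Emit:
{"api": "arm_command", "payload": {"steps": [[0.2,0,4,0,0,0],[0.2,0,8,0,0,0],[0.2,0,9.8,0,0,0],[0.2,0,10.5,0,0,0],[0.2,0,10.5,0,0,0],[0.2,0,10.5,0,0,0]]}}

```text
t: 27.67
eef_pos: [420.4, -75.2, 195.7]
tcp_rot: [3.141, 0.0, -0.386]
ft_force: [-0.4, -0.2, -0.3]
opening: 0.893
```

Emit:
{"api": "arm_command", "payload": {"jaw": 0, "steps": [[0,0,0,0,0,0],[0,0,0,0,0,0],[0,0,0,0,0,0],[0,0,0,0,0,0],[0,0,0,0,0,0],[0,0,0,0,0,0]]}}

```text
t: 28.17
eef_pos: [420.3, -75.1, 195.9]
tcp_rot: [3.142, -0.001, -0.385]
ft_force: [-0.5, 0.3, 7.4]
opening: 0.588
```

Emit:
{"api": "arm_command", "payload": {"steps": [[0,0,-1,0,0,0],[0,0,-3,0,0,0],[0,0,-6,0,0,0],[0,0,-6,0,0,0],[0,0,-6,0,0,0]]}}

```text
t: 28.58
eef_pos: [420.3, -75.0, 256.5]
tcp_rot: [-3.141, -0.003, -0.385]
ft_force: [0.5, 0.4, -1.6]
opening: 0.584
```

```bash
python3 - <<'E'
from h import *
s=state(); print(s["eef_pos"],s["tcp_rot"],s["opening"])
im=read_camera("top").copy(); cv2.imwrite("pics/t10.png",im[:,:,::-1]); c=cam("top")
k=white(im,(370,165,500,325)); print("tray",rectw(c,k,16))
E
```

```text
[420.28 -75.04 256.49] [-3.14 -0.   -0.39] 0.5844081072216654
tray ((500.38751220703125, -272.964599609375), (300.8961181640625, 132.49420166015625), 8.69898509979248)
```

Emit:
{"api": "arm_command", "payload": {"steps": [[0.6,2,0,0,0,6],[1.3,4,0,0,0,12],[2,6.5,0,0,0,18],[2.8,9,0,0,0,25],[3.6,11.5,0,0,0,32],[4.4,14,0,0,0,39],[5.2,16.5,0,0,0,46],[6,19,0,0,0,53],[6.4,20.3,0,0,0,59.3],[6.4,20.3,0,0,0,59.3],[6.4,20.3,0,0,0,59.3],[6.4,20.3,0,0,0,59.3]]}}

```text
t: 29.63
eef_pos: [403.0, -286.5, 254.6]
tcp_rot: [3.14, 0.002, -1.417]
ft_force: [1.2, -0.6, -0.3]
opening: 0.583
```

Emit:
{"api": "arm_command", "payload": {"steps": [[0,0,2,0,0,0],[0,0,4,0,0,0],[0,0,5,0,0,0],[0,0,5.4,0,0,0],[0,0,5.4,0,0,0]]}}

```text
t: 30.05
eef_pos: [403.3, -286.6, 200.9]
tcp_rot: [3.14, 0.001, -1.419]
ft_force: [0.2, 0.4, -0.7]
opening: 0.588
```

Emit:
{"api": "arm_command", "payload": {"jaw": 7.2, "steps": [[0,0,0,0,0,0],[0,0,0,0,0,0],[0,0,0,0,0,0],[0,0,0,0,0,0],[0,0,0,0,0,0],[0,0,-4,0,0,0],[0,0,-8,0,0,0],[0,0,-11,0,0,0],[0,0,-11,0,0,0]]}}

```text
t: 30.8
eef_pos: [403.7, -287.6, 316.7]
tcp_rot: [-3.136, -0.007, -1.42]
ft_force: [-0.0, 0.2, 1.0]
opening: 0.758
```

Emit:
{"api": "arm_command", "payload": {"jaw": 0, "steps": [[-48.2,-27.9,0,0,0,-81.3],[-48.2,-27.9,0,0,0,-81.3],[-48.2,-27.9,0,0,0,-81.3],[-48.2,-27.9,0,0,0,-81.3],[-48.2,-27.9,0,0,0,-81.3],[-48.2,-27.9,0,0,0,-81.3],[-48.2,-27.9,0,0,0,-81.3],[-48.2,-27.9,0,0,0,-81.3],[-48.2,-27.9,0,0,0,-81.3],[-48.2,-27.9,0,0,0,-81.3],[-48.2,-27.9,0,0,0,-81.3],[-48.2,-27.9,0,0,0,-81.3]]}}

```text
t: 31.8
eef_pos: [586.2, 180.3, 311.1]
tcp_rot: [3.141, 0.0, 0.006]
ft_force: [0.8, -0.2, 1.0]
opening: 0.017
```

```bash
python3 - <<'E'
from h import *
s=state(); print(s["eef_pos"],s["tcp_rot"],s["opening"])
E
```

```text
[586.25 180.33 311.11] [3.14 0.   0.01] 0.016554070342342218
```

Emit:
{"api": "arm_command", "payload": {"steps": [[1.9,-4.9,0,0,0,0],[1.9,-4.9,0,0,0,0],[1.9,-4.9,0,0,0,0],[1.9,-4.9,3,0,0,0],[1.9,-4.9,6.8,0,0,0],[1.9,-4.9,6.8,0,0,0],[1.9,-4.9,6.8,0,0,0]]}}

```text
t: 32.38
eef_pos: [604.8, 225.8, 242.3]
tcp_rot: [3.14, 0.004, -0.003]
ft_force: [0.6, -0.0, 0.5]
opening: 0.0
```

Emit:
{"api": "arm_command", "payload": {"steps": [[0,1,0,0,0,0],[0,1.8,0,0,0,0],[0,2.5,0,0,0,0],[0,3,0,0,0,0],[0,3.6,0,0,0,0],[0,4.2,0,0,0,0],[0,4.8,0,0,0,0],[0,5.4,0,0,0,0],[0,6,0,0,0,0],[0,6.6,0,0,0,0],[0,7.2,0,0,0,0],[0,7.8,0,0,0,0]]}}

```text
t: 33.38
eef_pos: [604.9, 148.8, 244.5]
tcp_rot: [-3.141, -0.001, -0.002]
ft_force: [-2.2, 6.4, 4.4]
opening: 0.005
```

Emit:
{"api": "arm_command", "payload": {"steps": [[-0.1,0.6,0,0,0,0],[-0.1,1.2,0,0,0,0],[-0.1,1.8,0,0,0,0],[-0.1,2.4,0,0,0,0],[-0.1,2.7,0,0,0,0],[-0.1,2.9,0,0,0,0],[-0.1,2.9,0,0,0,0],[-0.1,2.9,0,0,0,0]]}}

```text
t: 34.05
eef_pos: [604.1, 120.3, 244.6]
tcp_rot: [-3.14, -0.002, -0.002]
ft_force: [-0.8, 8.5, 2.6]
opening: 0.008
```

Emit:
{"api": "arm_command", "payload": {"steps": [[0,-1,0,0,0,0],[0,-2,0,0,0,0],[0,-3.5,0,0,0,0],[0,-5,0,0,0,0],[0,-6.5,0,0,0,0],[0,-8,0,0,0,0],[0,-9.5,0,0,0,0],[0,-11,0,0,0,0],[0,-11,0,0,0,0],[0,-11,-4,0,0,0],[0,-11,-7,0,0,0],[0,-11,-7,0,0,0]]}}

```text
t: 35.05
eef_pos: [604.8, 230.6, 318.9]
tcp_rot: [-3.14, -0.007, -0.001]
ft_force: [-0.0, -0.1, 0.1]
opening: 0.004
```

```bash
python3 - <<'E'
from h import *
s=state(); print(s["eef_pos"],s["tcp_rot"])
im=read_camera("top").copy(); c=cam("top"); cv2.imwrite("pics/t11.png",im[:,:,::-1])
k=white(im,(370,165,500,325)); print("tray",rectw(c,k,16))
for nm,h0,h1 in (("blue",95,125),("green",40,85)):
  for k in blobs(im,h0,h1,smin=80,box=(305,180,350,225)): print(nm,rectw(c,k,30))
a=im[150:320,220:480]; cv2.imwrite("pics/t11c.png",cv2.resize(a,(780,510),interpolation=cv2.INTER_CUBIC)[:,:,::-1])
E
```

```text
[604.83 230.56 318.89] [-3.14 -0.01 -0.  ]
tray ((500.4061279296875, -273.0091247558594), (300.89666748046875, 132.37841796875), 8.678183555603027)
blue ((598.5386352539062, -30.17192840576172), (61.1413688659668, 59.63450241088867), 88.53419494628906)
```

View pics/t11c.png

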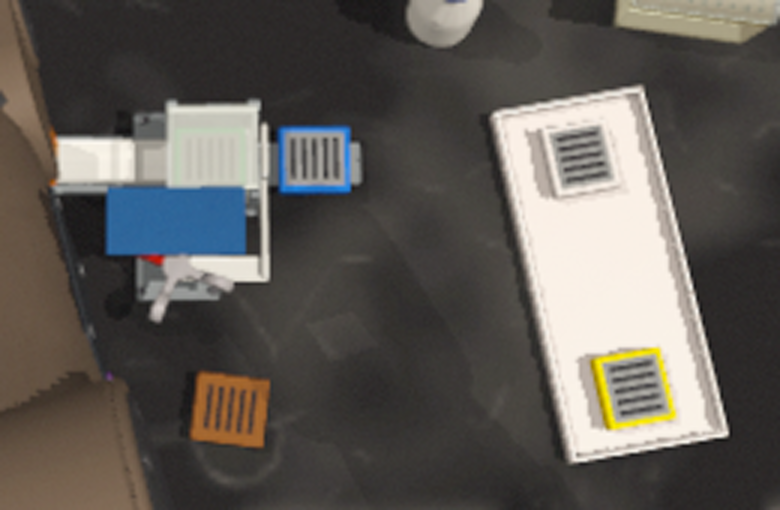

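Picture 12: blue cassette on the strip (315,160), white (580,158) and yellow (637,388) flat in the tray, tray not moved. The slats seen under the lid (212,155) suggest a third cassette. Fetch blue.

Emit:
{"api": "arm_command", "payload": {"jaw": 8.5, "steps": [[-0.4,26.2,0,0,0,1.3],[-0.4,26.2,0,0,0,1.3],[-0.4,26.2,0,0,0,1.3],[-0.4,26.2,0,0,0,1.3],[-0.4,26.2,0,0,0,1.3],[-0.4,26.2,0,0,0,1.3],[-0.4,26.2,0,0,0,1.3],[-0.4,26.2,0,0,0,1.3],[-0.4,26.2,0,0,0,1.3]]}}

```text
t: 35.85
eef_pos: [599.6, -32.2, 312.6]
tcp_rot: [-3.141, 0.001, -0.026]
ft_force: [-0.2, 0.3, 0.0]
opening: 0.577
```

Emit:
{"api": "arm_command", "payload": {"steps": [[0,0,4,0,0,0],[0,0,8,0,0,0],[0,0,10,0,0,0],[0,0,10.9,0,0,0],[0,0,10.9,0,0,0],[0,0,10.9,0,0,0]]}}

```text
t: 36.35
eef_pos: [600.1, -30.9, 204.9]
tcp_rot: [3.142, -0.0, -0.023]
ft_force: [-0.0, -0.0, 0.3]
opening: 0.888
```

Emit:
{"api": "arm_command", "payload": {"jaw": 0, "steps": [[0,0,0,0,0,0],[0,0,0,0,0,0],[0,0,0,0,0,0],[0,0,0,0,0,0],[0,0,0,0,0,0],[0,0,0,0,0,0]]}}

```text
t: 36.85
eef_pos: [599.8, -31.9, 205.0]
tcp_rot: [3.141, -0.001, -0.024]
ft_force: [0.4, 0.3, 4.8]
opening: 0.589
```

Emit:
{"api": "arm_command", "payload": {"steps": [[0,0,-1,0,0,0],[0,0,-3,0,0,0],[0,0,-5.8,0,0,0],[0,0,-5.8,0,0,0],[0,0,-5.8,0,0,0]]}}

```text
t: 37.27
eef_pos: [599.8, -31.9, 264.2]
tcp_rot: [3.141, -0.003, -0.024]
ft_force: [-0.8, -0.1, -0.6]
opening: 0.589
```

Emit:
{"api": "arm_command", "payload": {"steps": [[-0.5,2.3,0,0,0,7],[-1,4.6,0,0,0,14],[-1.6,7,0,0,0,21],[-2.2,9.4,0,0,0,28],[-2.8,11.8,0,0,0,35],[-3.5,14.2,0,0,0,42],[-4.2,16.6,0,0,0,49],[-4.9,19,0,0,0,56],[-5.6,21.4,0,0,0,63],[-6.2,23.8,0,0,0,70],[-6.2,23.8,0,0,0,76],[-6.2,23.8,0,0,0,80]]}}

```text
t: 38.27
eef_pos: [531.3, -269.7, 261.5]
tcp_rot: [3.14, 0.001, -1.429]
ft_force: [-0.5, 0.1, 0.8]
opening: 0.586
```

Emit:
{"api": "arm_command", "payload": {"steps": [[0,0,0,0,0,0],[0,0,2,0,0,0],[0,0,4,0,0,0],[0,0,4,0,0,0],[0,0,4,0,0,0]]}}

```text
t: 38.68
eef_pos: [531.9, -268.0, 221.6]
tcp_rot: [3.14, 0.002, -1.418]
ft_force: [0.1, 0.4, -0.1]
opening: 0.587
```

Emit:
{"api": "arm_command", "payload": {"steps": [[0,0,1.2,0,0,0],[0,0,2.1,0,0,0],[0,0,2.3,0,0,0],[0,0,2.3,0,0,0]]}}

```text
t: 39.02
eef_pos: [532.4, -268.5, 200.2]
tcp_rot: [-3.14, -0.002, -1.419]
ft_force: [0.1, -1.6, 3.2]
opening: 0.587
```

Emit:
{"api": "arm_command", "payload": {"jaw": 7.2, "steps": [[0,0,0,0,0,0],[0,0,0,0,0,0],[0,0,0,0,0,0],[0,0,0,0,0,0],[0,0,0,0,0,0],[0,0,-4,0,0,0],[0,0,-8,0,0,0],[0,0,-11.5,0,0,0],[0,0,-11.5,0,0,0]]}}

```text
t: 39.77
eef_pos: [532.7, -268.7, 320.9]
tcp_rot: [-3.134, -0.006, -1.42]
ft_force: [0.6, 0.2, -0.3]
opening: 0.757
```

Emit:
{"api": "arm_command", "payload": {"jaw": 0, "steps": [[-48.1,-14.8,0,0,0,-81.3],[-48.1,-14.8,0,0,0,-81.3],[-48.1,-14.8,0,0,0,-81.3],[-48.1,-14.8,0,0,0,-81.3],[-48.1,-14.8,0,0,0,-81.3],[-48.1,-14.8,0,0,0,-81.3],[-48.1,-14.8,0,0,0,-81.3],[-48.1,-14.8,0,0,0,-81.3],[-48.1,-14.8,0,0,0,-81.3],[-48.1,-14.8,0,0,0,-81.3],[-48.1,-14.8,0,0,0,-81.3],[-48.1,-14.8,0,0,0,-81.3]]}}

```text
t: 40.77
eef_pos: [605.6, 228.4, 313.9]
tcp_rot: [3.141, 0.0, 0.006]
ft_force: [0.7, -0.8, -0.5]
opening: 0.015
```

Emit:
{"api": "arm_command", "payload": {"steps": [[0,0,0,0,0,0],[0,0,0,0,0,0]]}}

```text
t: 40.93
eef_pos: [605.4, 228.3, 313.5]
tcp_rot: [3.141, 0.001, 0.002]
ft_force: [-0.7, -0.9, -0.7]
opening: 0.009
```

Emit:
{"api": "arm_command", "payload": {"steps": [[0,0,3,0,0,0],[0,0,7,0,0,0],[0,0,7,0,0,0],[0,1,7,0,0,0],[0,1.8,7,0,0,0],[0,2.4,7,0,0,0],[0,3,7,0,0,0],[0,3.6,7,0,0,0],[0,4.2,7,0,0,0],[0,4.8,7,0,0,0],[0,5.4,7,0,0,0],[0,6,7,0,0,0]]}}

```text
t: 41.93
eef_pos: [605.8, 165.8, 244.9]
tcp_rot: [-3.141, -0.001, -0.001]
ft_force: [-0.0, 5.5, 4.5]
opening: 0.003
```

Emit:
{"api": "arm_command", "payload": {"steps": [[-0.1,0.6,0,0,0,0],[-0.1,1.2,0,0,0,0],[-0.1,1.8,0,0,0,0],[-0.1,2.4,0,0,0,0],[-0.1,3,0,0,0,0],[-0.1,3.6,0,0,0,0],[-0.1,4.2,0,0,0,0],[-0.1,4.6,0,0,0,0],[-0.1,4.8,0,0,0,0],[-0.1,4.8,0,0,0,0],[-0.1,4.8,0,0,0,0]]}}

```text
t: 42.85
eef_pos: [604.6, 119.8, 244.9]
tcp_rot: [-3.139, -0.001, -0.002]
ft_force: [-0.6, 21.4, 4.4]
opening: 0.007
```

Emit:
{"api": "arm_command", "payload": {"steps": [[0,-1,0,0,0,0],[0,-2,0,0,0,0],[0,-3.5,0,0,0,0],[0,-5,0,0,0,0],[0,-6.5,0,0,0,0],[0,-8,0,0,0,0],[0,-9.5,0,0,0,0],[0,-11,0,0,0,0],[0,-11,0,0,0,0],[0,-11,-4,0,0,0],[0,-11,-7,0,0,0],[0,-11,-7,0,0,0]]}}

```text
t: 43.85
eef_pos: [605.5, 228.7, 319.9]
tcp_rot: [-3.14, -0.007, -0.001]
ft_force: [0.4, 0.2, 0.6]
opening: 0.005
```

```bash
python3 - <<'E'
from h import *
s=state(); print(s["eef_pos"],s["tcp_rot"])
im=read_camera("top").copy(); c=cam("top"); cv2.imwrite("pics/t12.png",im[:,:,::-1])
k=white(im,(370,165,520,325)); print("tray",rectw(c,k,16))
for nm,h0,h1 in (("blue",95,125),("green",40,90)):
  for k in blobs(im,h0,h1,smin=80,box=(305,180,350,225)): print(nm,rectw(c,k,30))
a=im[150:320,220:480]; cv2.imwrite("pics/t12c.png",cv2.resize(a,(780,510),interpolation=cv2.INTER_CUBIC)[:,:,::-1])
E
```

```text
[605.48 228.66 319.91] [-3.14 -0.01 -0.  ]
tray ((484.45654296875, -271.76336669921875), (300.90911865234375, 132.30157470703125), 8.600057601928711)
green ((598.533447265625, -30.171796798706055), (61.1413688659668, 59.62397384643555), 88.53419494628906)
```

View pics/t12c.png

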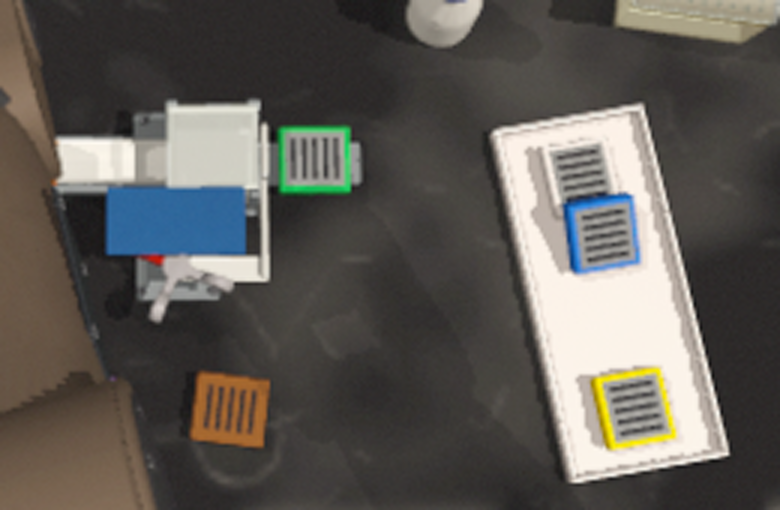

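Picture 13: the tray was knocked about 16 mm towards the robot before the blue was set down, so blue (602,232) rests on the edge of white (580,175). The green cassette is on the strip (315,160) and the magazine is empty. I'll place green in the third slot of the shifted tray, then regrasp blue.

Emit:
{"api": "arm_command", "payload": {"jaw": 8.5, "steps": [[-0.5,26,0,0,0,1.3],[-0.5,26,0,0,0,1.3],[-0.5,26,0,0,0,1.3],[-0.5,26,0,0,0,1.3],[-0.5,26,0,0,0,1.3],[-0.5,26,0,0,0,1.3],[-0.5,26,0,0,0,1.3],[-0.5,26,0,0,0,1.3],[-0.5,26,0,0,0,1.3]]}}

```text
t: 44.65
eef_pos: [599.3, -32.0, 313.6]
tcp_rot: [-3.141, 0.001, -0.026]
ft_force: [-0.5, 0.5, -0.3]
opening: 0.578
```

Emit:
{"api": "arm_command", "payload": {"steps": [[0,0,4,0,0,0],[0,0,8,0,0,0],[0,0,10,0,0,0],[0,0,10.9,0,0,0],[0,0,10.9,0,0,0],[0,0,10.9,0,0,0]]}}

```text
t: 45.15
eef_pos: [599.7, -30.8, 205.8]
tcp_rot: [3.142, -0.0, -0.023]
ft_force: [0.6, -0.3, 0.4]
opening: 0.891
```

Emit:
{"api": "arm_command", "payload": {"jaw": 0, "steps": [[0,0,0,0,0,0],[0,0,0,0,0,0],[0,0,0,0,0,0],[0,0,0,0,0,0],[0,0,0,0,0,0],[0,0,0,0,0,0]]}}

```text
t: 45.65
eef_pos: [599.5, -31.9, 206.0]
tcp_rot: [3.141, -0.001, -0.024]
ft_force: [-0.8, 1.4, 4.6]
opening: 0.589
```

Emit:
{"api": "arm_command", "payload": {"steps": [[0,0,-1,0,0,0],[0,0,-3,0,0,0],[0,0,-5.8,0,0,0],[0,0,-5.8,0,0,0],[0,0,-5.8,0,0,0]]}}

```text
t: 46.07
eef_pos: [599.5, -31.8, 265.2]
tcp_rot: [3.141, -0.003, -0.024]
ft_force: [-0.5, -1.0, -1.0]
opening: 0.586
```

```bash
python3 - <<'E'
from h import *
s=state(); print(s["eef_pos"],s["tcp_rot"],s["opening"])
im=read_camera("top").copy(); c=cam("top"); cv2.imwrite("pics/t13.png",im[:,:,::-1])
k=white(im,(370,165,520,325)); print("tray",rectw(c,k,16))
for nm,h0,h1 in (("blue",95,125),("yellow",22,35)):
  for k in blobs(im,h0,h1,smin=80,box=(370,165,520,325)): print(nm,rectw(c,k,24))
E
```

```text
[599.51 -31.81 265.22] [ 3.14 -0.   -0.02] 0.5860931999615776
tray ((484.47467041015625, -271.9410400390625), (301.0041809082031, 131.9937744140625), 8.734621047973633)
blue ((530.0013427734375, -268.4603576660156), (62.33855438232422, 57.88610076904297), 2.692009687423706)
yellow ((385.87945556640625, -288.92535400390625), (60.33414840698242, 45.638343811035156), 8.453949928283691)
```

Emit:
{"api": "arm_command", "payload": {"steps": [[-1.2,2.2,0,0,0,7],[-2.5,4.4,0,0,0,14],[-3.8,6.7,0,0,0,21],[-5.1,9,0,0,0,28],[-6.4,11.3,0,0,0,35],[-7.8,13.7,0,0,0,42],[-9.2,16.1,0,0,0,49],[-10.6,18.5,0,0,0,56],[-12,21,0,0,0,63],[-13.2,23.2,0,0,0,70],[-14.2,24.9,0,0,0,76],[-14.2,24.9,0,0,0,80]]}}

```text
t: 47.12
eef_pos: [449.8, -279.8, 262.5]
tcp_rot: [3.14, 0.001, -1.429]
ft_force: [0.1, 0.5, -0.3]
opening: 0.587
```

Emit:
{"api": "arm_command", "payload": {"steps": [[0,0,0,0,0,0],[0,0,2,0,0,0],[0,0,4,0,0,0],[0,0,4,0,0,0],[0,0,4,0,0,0]]}}

```text
t: 47.53
eef_pos: [451.6, -276.8, 222.6]
tcp_rot: [3.14, 0.002, -1.418]
ft_force: [0.4, 0.9, -0.1]
opening: 0.584
```

```bash
python3 - <<'E'
from h import *
s=state(); print(s["eef_pos"],s["tcp_rot"],s["opening"])
im=read_camera("top").copy(); c=cam("top"); cv2.imwrite("pics/t14.png",im[:,:,::-1]); im2=read_camera("side"); cv2.imwrite("pics/s14.png",im2[:,:,::-1])
for nm,h0,h1 in (("blue",95,125),("yellow",22,35),("green",40,90)):
  for k in blobs(im,h0,h1,smin=80,box=(370,165,520,325)): print(nm,rectw(c,k,24))
E
```

```text
[ 451.55 -276.8   222.62] [ 3.14  0.   -1.42] 0.5844642184678704
```

Emit:
{"api": "arm_command", "payload": {"steps": [[0,0,1.2,0,0,0],[0,0,2.1,0,0,0],[0,0,2.3,0,0,0],[0,0,2.3,0,0,0]]}}

```text
t: 47.97
eef_pos: [451.5, -277.2, 200.3]
tcp_rot: [3.141, 0.0, -1.42]
ft_force: [-0.0, -0.2, -1.0]
opening: 0.588
```

Emit:
{"api": "arm_command", "payload": {"jaw": 7.4, "steps": [[0,0,0,0,0,0],[0,0,0,0,0,0],[0,0,0,0,0,0],[0,0,0,0,0,0],[0,0,0,0,0,0],[0,0,-4,0,0,0],[0,0,-8,0,0,0],[0,0,-12,0,0,0],[0,0,-14,0,0,0],[0,0,-14,0,0,0]]}}

```text
t: 48.8
eef_pos: [451.7, -277.4, 345.1]
tcp_rot: [-3.136, -0.006, -1.42]
ft_force: [0.6, 0.3, 0.2]
opening: 0.778
```

```bash
python3 - <<'E'
from h import *
s=state(); print(s["eef_pos"],s["tcp_rot"],s["opening"])
c=cam("wrist"); im=read_camera("wrist").copy(); cv2.imwrite("pics/w15.png",im[:,:,::-1])
for nm,h0,h1 in (("blue",100,125),("green",45,85)):
  for k in blobs(im,h0,h1,smin=100,amin=200): print(nm,cv2.boundingRect(k),rectw(c,k,22))
E
```

```text
[ 451.74 -277.41  345.05] [-3.14 -0.01 -1.42] 0.7783791910431106
blue (252, 92, 62, 65) ((532.9946899414062, -268.4001770019531), (61.09400177001953, 59.46009063720703), 8.602911949157715)
green (252, 175, 54, 56) ((453.06732177734375, -276.5325927734375), (60.4130859375, 55.5642204284668), 8.583745002746582)
```

View pics/w15.png

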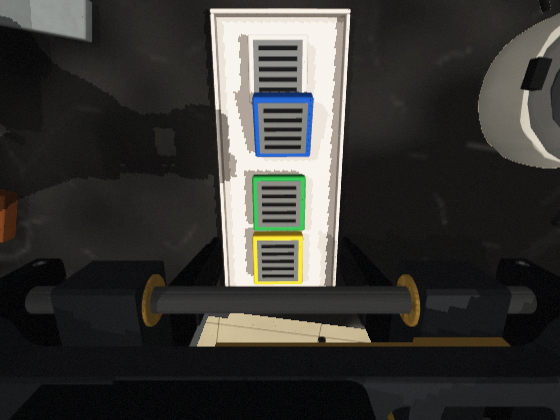

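Picture 14: green (279,203) and yellow (278,258) lie flat, and blue (282,125) rests on white (278,66). I'll regrasp blue and move it 16 mm towards green.

Emit:
{"api": "arm_command", "payload": {"steps": [[0.3,-4,3,0,0,0],[0.3,-8,6,0,0,0],[0.3,-8,6,0,0,0],[0.3,-8,6,0,0,0],[0.3,-8,9,0,0,0],[0.3,-8,12,0,0,0],[0.3,-8,13.6,0,0,0],[0.3,-8,13.6,0,0,0],[0.3,-8,13.6,0,0,0]]}}

```text
t: 49.6
eef_pos: [530.4, -268.4, 203.9]
tcp_rot: [3.14, 0.001, -1.421]
ft_force: [-0.2, -0.8, 1.0]
opening: 0.776
```

Emit:
{"api": "arm_command", "payload": {"jaw": 0, "steps": [[0,0,0,0,0,0],[0,0,0,0,0,0],[0,0,0,0,0,0],[0,0,0,0,0,0],[0,0,0,0,0,0],[0,0,0,0,0,0]]}}

```text
t: 50.1
eef_pos: [531.1, -268.4, 205.5]
tcp_rot: [-3.14, -0.001, -1.42]
ft_force: [-1.4, 0.2, 7.0]
opening: 0.585
```

Emit:
{"api": "arm_command", "payload": {"steps": [[0,0,-1,0,0,0],[0,0,-2,0,0,0],[0,0,-2.5,0,0,0],[0,0.8,-2.5,0,0,0],[0,1.6,-2.5,0,0,0],[0,1.6,-2.5,0,0,0],[0,1.6,-1.5,0,0,0],[0,1.6,-0.8,0,0,0],[0,1.6,-0.3,0,0,0],[0,1.6,-0.3,0,0,0]]}}

```text
t: 50.93
eef_pos: [515.2, -270.6, 205.8]
tcp_rot: [3.14, 0.001, -1.42]
ft_force: [-0.6, 0.5, -0.4]
opening: 0.59
```

Emit:
{"api": "arm_command", "payload": {"jaw": 7.4, "steps": [[0,0,0.3,0,0,0],[0,0,0.3,0,0,0],[0,0,0.3,0,0,0],[0,0,0.3,0,0,0],[0,0,0.3,0,0,0],[0,0,-3,0,0,0],[0,4,-7,0,0,0],[0,8,-11,0,0,0],[0,10,-14,0,0,0],[0,10,-14,0,0,0],[0,10,-14,0,0,0]]}}

```text
t: 51.85
eef_pos: [414.4, -285.9, 351.4]
tcp_rot: [-3.138, -0.005, -1.422]
ft_force: [0.1, 0.2, 0.7]
opening: 0.781
```

```bash
python3 - <<'E'
from h import *
s=state(); print(s["eef_pos"],s["tcp_rot"],s["opening"])
c=cam("wrist"); im=read_camera("wrist").copy(); cv2.imwrite("pics/w16.png",im[:,:,::-1])
for nm,h0,h1 in (("blue",100,125),("green",45,85),("yellow",22,35)):
  for k in blobs(im,h0,h1,smin=100,amin=200): print(nm,cv2.boundingRect(k),rectw(c,k,22))
im2=read_camera("side"); top=read_camera("top")
cv2.imwrite("pics/c16.png",np.vstack([cv2.resize(im[0:310,150:420],(540,620))[:330],cv2.resize(im2[150:210,230:350],(540,270),interpolation=cv2.INTER_CUBIC)])[:,:,::-1])
E
```

```text
[ 414.44 -285.94  351.37] [-3.14 -0.   -1.42] 0.7809656691032204
blue (250, 66, 58, 64) ((519.630859375, -269.39117431640625), (58.61441421508789, 55.6515007019043), 8.537487983703613)
green (249, 138, 55, 57) ((452.38421630859375, -276.63140869140625), (58.75641632080078, 55.55904769897461), 8.554208755493164)
yellow (250, 197, 51, 54) ((389.31268310546875, -284.857666015625), (61.84518814086914, 56.070247650146484), 8.484315872192383)
```

View pics/c16.png

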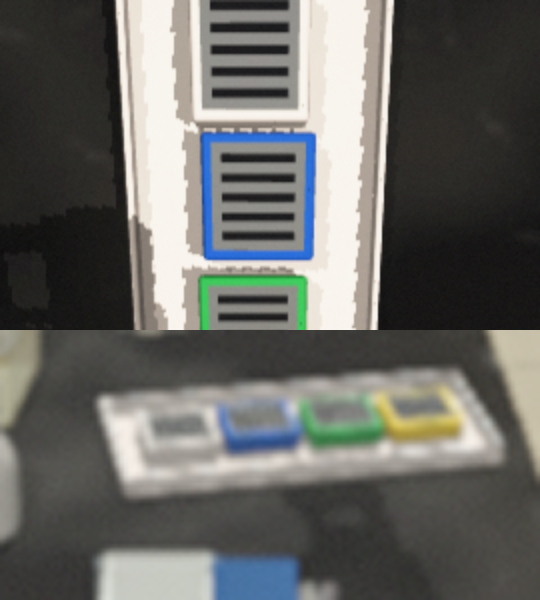

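Picture 15: white, blue, green and yellow lie flat and side by side, with visible gaps (wrist and side views agree). Now back to the steel wing at 159° to screw the nut down.

Emit:
{"api": "arm_command", "payload": {"jaw": 2.5, "steps": [[-37.3,-11.8,4.3,0,0,-150.6],[-37.3,-11.8,4.3,0,0,-150.6],[-37.3,-11.8,4.3,0,0,-150.6],[-37.3,-11.8,4.3,0,0,-150.6],[-37.3,-11.8,4.3,0,0,-150.6],[-37.3,-11.8,4.3,0,0,-150.6],[-37.3,-11.8,4.3,0,0,-150.6],[-37.3,-11.8,4.3,0,0,-150.6],[-37.3,-11.8,4.3,0,0,-150.6],[-37.3,-11.8,4.3,0,0,-150.6],[-37.3,-11.8,4.3,0,0,-150.6],[-37.3,-11.8,4.3,0,0,-150.6]]}}

```text
t: 53.0
eef_pos: [477.4, 103.1, 302.5]
tcp_rot: [-3.142, 0.003, 0.09]
ft_force: [-0.4, -0.5, 0.4]
opening: 0.261
```

```bash
python3 - <<'E'
from h import *
s=state(); print(s["eef_pos"],s["tcp_rot"],s["opening"])
E
```

```text
[477.37 103.11 302.45] [-3.14  0.    0.09] 0.2607558906835214
```

Emit:
{"api": "arm_command", "payload": {"steps": [[-0.1,0.15,0,0,0,-64],[-0.1,0.15,0,0,0,-64],[-0.1,0.15,0,0,0,-64],[-0.1,0.15,0,0,0,-64],[-0.1,0.15,0,0,0,-64],[-0.1,0.15,0,0,0,-64],[-0.1,0.15,0,0,0,-64],[-0.1,0.15,0,0,0,-64],[-0.1,0.15,0,0,0,-64],[-0.1,0.15,0,0,0,-64],[-0.1,0.15,0,0,0,-64]]}}

```text
t: 53.92
eef_pos: [476.5, 99.8, 303.2]
tcp_rot: [-3.14, 0.001, 1.194]
ft_force: [-0.0, 0.4, 0.0]
opening: 0.258
```

```bash
python3 - <<'E'
from h import *
s=state(); print(s["eef_pos"],s["tcp_rot"],s["opening"])
E
```

```text
[476.46  99.78 303.23] [-3.14  0.    1.19] 0.2576912094879835
```

Emit:
{"api": "arm_command", "payload": {"steps": [[0,0,2,0,0,0],[0,0,4,0,0,0],[0,0,6.2,0,0,0],[0,0,6.2,0,0,0],[0,0,6.2,0,0,0]]}}

```text
t: 54.33
eef_pos: [476.3, 99.4, 241.6]
tcp_rot: [-3.139, 0.001, 1.194]
ft_force: [-0.4, -0.1, 1.0]
opening: 0.26
```

Emit:
{"api": "arm_command", "payload": {"jaw": 0, "steps": [[0,0,0,0,0,0],[0,0,0,0,0,0],[0,0,0,0,0,0],[0,0,0,0,0,0],[0,0,0,0,0,0]]}}

```text
t: 54.75
eef_pos: [476.3, 99.3, 243.2]
tcp_rot: [3.14, -0.001, 1.196]
ft_force: [-0.9, 0.6, 5.5]
opening: 0.092
```

Emit:
{"api": "arm_command", "payload": {"steps": [[0.314,0.014,0.025,0,0,5],[0.625,0.055,0.05,0,0,10],[0.932,0.123,0.074,0,0,15],[1.231,0.217,0.099,0,0,20],[1.464,0.311,0.119,0,0,24],[1.464,0.311,0.119,0,0,24]]}}

```text
t: 55.25
eef_pos: [484.6, 111.6, 241.9]
tcp_rot: [3.141, -0.0, 0.773]
ft_force: [-2.2, -5.9, 9.6]
opening: 0.092
```

Emit:
{"api": "arm_command", "payload": {"jaw": 2.5, "steps": [[0,0,0,0,0,0],[0,0,0,0,0,0],[0,0,0,0,0,0],[0,0,0,0,0,0],[0,0,-3,0,0,0],[0,0,-5.5,0,0,0],[0,0,-5.5,0,0,0]]}}

```text
t: 55.83
eef_pos: [485.0, 111.9, 299.7]
tcp_rot: [3.138, -0.004, 0.778]
ft_force: [-0.1, 0.5, 1.2]
opening: 0.263
```

Emit:
{"api": "arm_command", "payload": {"steps": [[-3.6,3.6,0,0,0,-90],[-3.6,3.6,0,0,0,-90],[-3.6,3.6,0,0,0,-90],[-3.6,3.6,0,0,0,-90],[-3.6,3.6,0,0,0,-90],[-3.6,3.6,0,0,0,-90],[-3.6,3.6,0,0,0,-90],[-3.6,3.6,0,0,0,-90],[-3.6,3.6,0,0,0,-90],[-3.6,3.6,0,0,0,-90],[-3.6,3.6,0,0,0,-90],[-3.6,3.6,0,0,0,-90]]}}

```text
t: 56.83
eef_pos: [484.0, 60.9, 295.8]
tcp_rot: [-3.141, -0.0, 2.268]
ft_force: [-0.5, -0.7, 0.2]
opening: 0.264
```

Emit:
{"api": "arm_command", "payload": {"steps": [[0,0,0,0,0,-4.1],[0,0,2,0,0,-4.1],[0,0,4,0,0,-4.1],[0,0,5.5,0,0,-4.1],[0,0,5.5,0,0,-4.1]]}}

```text
t: 57.25
eef_pos: [483.6, 60.8, 238.8]
tcp_rot: [-3.139, -0.003, 2.333]
ft_force: [0.4, -0.3, -0.2]
opening: 0.264
```

Emit:
{"api": "arm_command", "payload": {"jaw": 0, "steps": [[0,0,0,0,0,0],[0,0,0,0,0,0],[0,0,0,0,0,0],[0,0,0,0,0,0],[0,0,0,0,0,0]]}}

```text
t: 57.67
eef_pos: [483.5, 61.3, 242.0]
tcp_rot: [-3.141, -0.001, 2.334]
ft_force: [-4.0, 7.7, 1.9]
opening: 0.094
```

Emit:
{"api": "arm_command", "payload": {"steps": [[0.314,0.014,0.025,0,0,5],[0.625,0.055,0.05,0,0,10],[0.932,0.123,0.074,0,0,15],[1.231,0.217,0.099,0,0,20],[1.521,0.337,0.124,0,0,25],[1.8,0.482,0.149,0,0,30],[2.065,0.651,0.174,0,0,35],[2.314,0.842,0.198,0,0,40],[2.546,1.054,0.223,0,0,45]]}}

```text
t: 58.42
eef_pos: [473.2, 87.0, 239.6]
tcp_rot: [-3.14, -0.0, 1.544]
ft_force: [-6.4, 4.4, 3.2]
opening: 0.094
```

Emit:
{"api": "arm_command", "payload": {"steps": [[0.314,0.014,0.025,0,0,5],[0.625,0.055,0.05,0,0,10],[0.932,0.123,0.074,0,0,15],[1.231,0.217,0.099,0,0,20],[1.521,0.337,0.124,0,0,25],[1.8,0.482,0.149,0,0,30],[2.065,0.651,0.174,0,0,35],[2.314,0.842,0.198,0,0,40],[2.546,1.054,0.223,0,0,45],[2.546,1.054,0.223,0,0,45]]}}

```text
t: 59.25
eef_pos: [484.4, 112.3, 237.4]
tcp_rot: [-3.14, 0.001, 0.757]
ft_force: [-7.6, 2.8, 4.6]
opening: 0.09
```

Emit:
{"api": "arm_command", "payload": {"jaw": 2.5, "steps": [[0,0,0,0,0,0],[0,0,0,0,0,0],[0,0,0,0,0,0],[0,0,0,0,0,0],[0,0,-3,0,0,0],[0,0,-5.5,0,0,0],[0,0,-5.5,0,0,0]]}}

```text
t: 59.83
eef_pos: [485.9, 111.7, 295.4]
tcp_rot: [3.138, -0.004, 0.763]
ft_force: [0.7, 0.6, 0.2]
opening: 0.261
```

Emit:
{"api": "arm_command", "payload": {"steps": [[-3.6,3.6,0,0,0,-90],[-3.6,3.6,0,0,0,-90],[-3.6,3.6,0,0,0,-90],[-3.6,3.6,0,0,0,-90],[-3.6,3.6,0,0,0,-90],[-3.6,3.6,0,0,0,-90],[-3.6,3.6,0,0,0,-90],[-3.6,3.6,0,0,0,-90],[-3.6,3.6,0,0,0,-90],[-3.6,3.6,0,0,0,-90],[-3.6,3.6,0,0,0,-90],[-3.6,3.6,0,0,0,-90]]}}

```text
t: 60.83
eef_pos: [484.1, 60.7, 291.5]
tcp_rot: [3.142, 0.0, 2.253]
ft_force: [-0.2, 0.0, 0.7]
opening: 0.264
```

Emit:
{"api": "arm_command", "payload": {"steps": [[0,0,0,0,0,-4.1],[0,0,2,0,0,-4.1],[0,0,4,0,0,-4.1],[0,0,5.5,0,0,-4.1],[0,0,5.5,0,0,-4.1]]}}

```text
t: 61.25
eef_pos: [483.6, 60.7, 234.5]
tcp_rot: [-3.139, -0.002, 2.318]
ft_force: [-1.0, -0.1, -0.0]
opening: 0.263
```

Emit:
{"api": "arm_command", "payload": {"jaw": 0, "steps": [[0,0,0,0,0,0],[0,0,0,0,0,0],[0,0,0,0,0,0],[0,0,0,0,0,0],[0,0,0,0,0,0]]}}

```text
t: 61.67
eef_pos: [483.5, 61.4, 237.5]
tcp_rot: [-3.141, -0.001, 2.319]
ft_force: [-4.5, 7.9, 2.3]
opening: 0.098
```

Emit:
{"api": "arm_command", "payload": {"steps": [[0.314,0.014,0.025,0,0,5],[0.625,0.055,0.05,0,0,10],[0.932,0.123,0.074,0,0,15],[1.231,0.217,0.099,0,0,20],[1.521,0.337,0.124,0,0,25],[1.8,0.482,0.149,0,0,30],[2.065,0.651,0.174,0,0,35],[2.314,0.842,0.198,0,0,40],[2.546,1.054,0.223,0,0,45]]}}

```text
t: 62.42
eef_pos: [473.4, 87.3, 235.2]
tcp_rot: [-3.139, -0.0, 1.529]
ft_force: [-7.2, 6.1, 3.7]
opening: 0.098
```

Emit:
{"api": "arm_command", "payload": {"steps": [[0.314,0.014,0.025,0,0,5],[0.625,0.055,0.05,0,0,10],[0.932,0.123,0.074,0,0,15],[1.231,0.217,0.099,0,0,20],[1.521,0.337,0.124,0,0,25],[1.8,0.482,0.149,0,0,30],[2.065,0.651,0.174,0,0,35],[2.314,0.842,0.198,0,0,40],[2.546,1.054,0.223,0,0,45],[2.546,1.054,0.223,0,0,45]]}}

```text
t: 63.25
eef_pos: [485.0, 112.5, 232.9]
tcp_rot: [-3.139, 0.002, 0.742]
ft_force: [-7.6, 6.8, 4.1]
opening: 0.094
```

Emit:
{"api": "arm_command", "payload": {"jaw": 2.5, "steps": [[0,0,0,0,0,0],[0,0,0,0,0,0],[0,0,0,0,0,0],[0,0,0,0,0,0],[0,0,-3,0,0,0],[0,0,-5.5,0,0,0],[0,0,-5.5,0,0,0]]}}

```text
t: 63.83
eef_pos: [486.7, 111.7, 290.9]
tcp_rot: [3.138, -0.004, 0.747]
ft_force: [-0.2, 1.5, 0.5]
opening: 0.26
```

Emit:
{"api": "arm_command", "payload": {"steps": [[-3.6,3.6,0,0,0,-90],[-3.6,3.6,0,0,0,-90],[-3.6,3.6,0,0,0,-90],[-3.6,3.6,0,0,0,-90],[-3.6,3.6,0,0,0,-90],[-3.6,3.6,0,0,0,-90],[-3.6,3.6,0,0,0,-90],[-3.6,3.6,0,0,0,-90],[-3.6,3.6,0,0,0,-90],[-3.6,3.6,0,0,0,-90],[-3.6,3.6,0,0,0,-90],[-3.6,3.6,0,0,0,-90]]}}

```text
t: 64.83
eef_pos: [484.1, 60.7, 287.1]
tcp_rot: [3.142, 0.0, 2.238]
ft_force: [0.2, -0.1, -0.4]
opening: 0.262
```

Emit:
{"api": "arm_command", "payload": {"steps": [[0,0,0,0,0,-4.1],[0,0,2,0,0,-4.1],[0,0,4,0,0,-4.1],[0,0,5.5,0,0,-4.1],[0,0,5.5,0,0,-4.1]]}}

```text
t: 65.25
eef_pos: [483.7, 60.7, 230.0]
tcp_rot: [-3.139, -0.002, 2.303]
ft_force: [0.2, 0.1, 0.3]
opening: 0.265
```

Emit:
{"api": "arm_command", "payload": {"jaw": 0, "steps": [[0,0,0,0,0,0],[0,0,0,0,0,0],[0,0,0,0,0,0],[0,0,0,0,0,0],[0,0,0,0,0,0]]}}

```text
t: 65.67
eef_pos: [483.4, 61.4, 233.0]
tcp_rot: [-3.141, -0.001, 2.304]
ft_force: [-4.7, 8.3, 2.2]
opening: 0.097
```

Emit:
{"api": "arm_command", "payload": {"steps": [[0.314,0.014,0.025,0,0,5],[0.625,0.055,0.05,0,0,10],[0.932,0.123,0.074,0,0,15],[1.231,0.217,0.099,0,0,20],[1.521,0.337,0.124,0,0,25],[1.8,0.482,0.149,0,0,30],[2.065,0.651,0.174,0,0,35],[2.314,0.842,0.198,0,0,40],[2.409,0.925,0.208,0,0,42],[2.409,0.925,0.208,0,0,42]]}}

```text
t: 66.5
eef_pos: [473.5, 85.7, 230.8]
tcp_rot: [-3.139, -0.0, 1.569]
ft_force: [-8.3, 9.7, 4.2]
opening: 0.097
```

Emit:
{"api": "arm_command", "payload": {"jaw": 2.5, "steps": [[0,0,0,0,0,0],[0,0,0,0,0,0],[0,0,0,0,0,0],[0,0,0,0,0,0],[0,0,-4,0,0,0],[0,0,-8,0,0,0],[0,-4,-12,0,0,0],[0,-4,-15,0,0,0],[0,-4,-15,0,0,0]]}}

```text
t: 67.25
eef_pos: [433.5, 85.0, 386.1]
tcp_rot: [3.133, -0.0, 1.57]
ft_force: [1.7, 0.4, 1.4]
opening: 0.26
```

Emit:
{"api": "arm_command", "payload": {"steps": [[-10,0,0,0,0,0],[-20,0,0,0,0,0],[-30,0,0,0,0,0],[-40,0,0,0,0,0],[-50,0,0,0,0,0],[-50,0,0,0,0,0],[-50,0,0,0,0,0],[-50,0,0,0,0,0],[-50,0,0,0,0,0],[-50,0,0,0,0,0],[-50,0,0,0,0,0],[-50,0,0,0,0,0]]}}

```text
t: 68.25
eef_pos: [433.9, -417.5, 380.0]
tcp_rot: [3.141, 0.0, 1.57]
ft_force: [0.8, 0.8, 0.2]
opening: 0.262
```

```bash
python3 - <<'E'
from h import *
s=state(); print(s["eef_pos"],s["tcp_rot"],s["opening"])
im=read_camera("top").copy(); c=cam("top"); cv2.imwrite("pics/t20.png",im[:,:,::-1])
k=white(im,(370,165,520,325)); print("tray",rectw(c,k,16))
for k in blobs(im,0,6,box=(255,230,305,270)): print("red",rectw(c,k,48))
for k in blobs(im,5,18,box=(215,170,260,230)): print("tab",rectw(c,k,86))
o=cv2.imread("pics/top0.png")[:,:,::-1]
print("bottle diffs", [np.abs(im[a:b,x:y].astype(int)-o[a:b,x:y]).mean() for a,b,x,y in ((130,170,350,385),(205,245,100,168))])
cv2.imwrite("pics/t20c.png",cv2.resize(im[130:330,90:490],(800,400),interpolation=cv2.INTER_CUBIC)[:,:,::-1])
E
```

```text
[ 433.93 -417.53  379.96] [3.14 0.   1.57] 0.26234363679379646
tray ((527.881591796875, -264.9844970703125), (213.056884765625, 132.57345581054688), 8.720564842224121)
red ((476.0184020996094, 86.5687255859375), (9.81653118133545, 34.39533615112305), 88.72869873046875)
tab ((597.3132934570312, 191.1898193359375), (17.088077545166016, 52.439369201660156), 89.93952941894531)
bottle diffs [np.float64(7.271190476190476), np.float64(6.569117647058824)]
```

View pics/t20c.png

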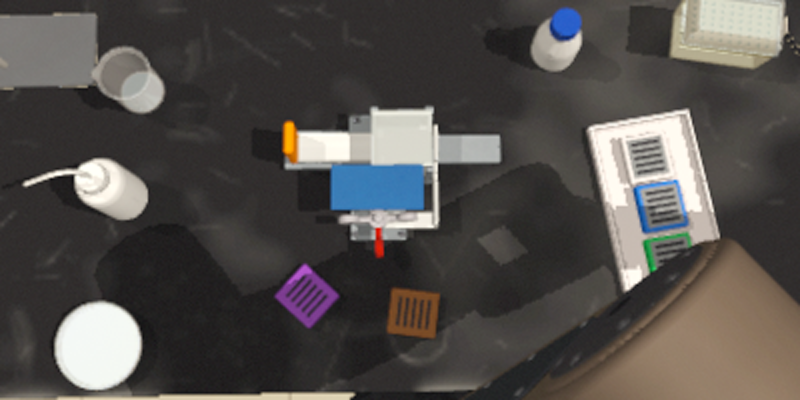

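Picture 16: red wing back at (379,241), towards the robot, tab at rest, bottles unmoved, cassettes side by side (yellow is hidden by the arm). Handing in.

```bash
python3 -c "
from cell import *
print(state()['ft_force']); print(job_done())"
```

```text
[-4.03961373 -1.15596373 -1.15319209]
the job is handed in; nothing more can be done
None
```

The magazine is emptied, all four cassettes lie in the tray, and the nut is screwed down again. I handed the job in at about 68 s. `job_done()` gives no verdict, so the outcome rests on the checks below.

**What I did:** I turned the nut counter-clockwise to about 4.36 rad in four gripped strokes. I then pressed the ejector fully three times, for the white, blue and green cassettes, and laid these and the yellow bench cassette in the tray. Last, I turned the nut back down.

**What went wrong:** The tray was knocked about 16 mm just before I set down the blue cassette. It landed on the edge of the white one, so I regrasped it and moved it to a free spot.

**Last checks:**
- **Nut:** the red wing points back towards the robot. From the tool yaw I put the nut at about 0.02 rad.
- **Ejector and bottles:** the ejector tab measured within 1 mm of where it started, and both bottles look unmoved.
- **Cassettes:** all four looked flat and side by side in the wrist and side views before I closed the nut. In the final top view, white and blue are clear and green is partly covered. The arm hid the yellow one, so I could not check it again.
- **Readings that disagreed:**
  - Triangulating the yellow cassette from two views gave a height of about 3 mm instead of 18 mm. I used its apparent width as the height check instead.
  - In the final picture the fitted tray size is wrong because the arm covered part of the tray.

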